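# Pack a two-tier field-sampling tote

### The job

Pack the sampling tote: lift its clear hinged tray open and load the lower tier, the wide sample pot into the wide ring holder, the narrow sample pot into the narrow ring holder and the stack of weighing boats into the square holder. Then lower the tray shut over them and, on top of it, lay the label roll flat in the left front bay and the marker in the two clips behind the bays.

Things in the scene. Friction and masses are not known exactly. Their poses are not given: they have to be found in the camera images.
- tote: Grey plastic box fixed to the bench, 166 (x) x 290 (y) x 78 mm high, walls 4 mm, with a clear hinged tray as its top. Origin: centre of its underside; x points away from the robot to the hinge, y left, z up. On the shut tray, in this frame, mm: upper face z 83, lip to z 92; ribs 5 mm high at y 0 and x 16 bound two front bays; the left bay spans x -79 to 14, y 2 to 141.
- tray (a joint): Tray hinge, rad: 0 shut, grows as the front edge is lifted; over 1.57 it leans back to its stop at 1.85, below that it falls shut. Tray 0.22 kg. Hinge line along y at tote x 85, z 80 mm. Wire bail on its front edge, one rigid part with it: bar along y, 8 mm thick, 70 mm free, 38 mm clear of the edge, 210 mm from the hinge line; shut, it lies at tote x -125, y 0, z 81.
- wide_holder: White plate 122 x 82 mm fixed on the tote's floor (seen through the clear tray at the start) with the wider of two dark flared rings: 60 mm inside at the foot, 72 mm at the mouth, 14 mm high. Origin: centre of its underside, 4 mm above the bench; axes as the tote's. A pot in it stands 3 mm above the origin. The holders stand along the tote's y, 88 mm apart, in any order.
- narrow_holder: Like the wide holder, with the narrower ring: 50 mm inside at its foot, 56 mm at its mouth, 14 mm high. Origin and axes likewise; the pot's foot stands 3 mm above it.
- square_holder: White plate 122 x 82 mm with four low dark flared walls round a square, 65 mm inside at the foot, 74 mm at the mouth, 11 mm high. Origin and axes as the other holders; the boats' foot stands 3 mm above it. The boats go in square to it.
- wide_pot: Of the two sample pots on the front of the bench, the wider and taller, white with a white screw lid (fixed): 52 mm body, 54 mm lid from 53 mm up, 68 mm high, upright. Origin: centre of its underside. (Behind the row of things stands an open laptop, not to be hit: its lid, beyond x 0.65 m between y -0.1 and 0.25, is about 0.23 m high.)
- narrow_pot: Of the two sample pots on the front of the bench, the narrower and shorter, white with a red screw lid (fixed): 46 mm body, 48 mm lid from 47 mm up, 60 mm high, upright. Origin: centre of its underside.
- boats: Nested stack, on the front of the bench, of white square weighing boats, one body, 60 mm square at the solid part (63 at the rim), 28 mm high. Origin: centre of its underside; sides along its x and y.
- labels: Roll of white labels lying flat on the front of the bench: a cylinder 60 mm across, 40 mm high, with a small hole. Origin on its underside; the cylinder's axis is 4 mm from it towards its -x; a loose label end reaches 33 mm on +x. Grip it across its y (60 mm). Its place: the left front bay, centre at tote x -32, y 71 mm.
- marker: Felt marker lying flat, white barrel, black cap, 138 mm long along its y, 17 mm thick. Origin under its middle. Its place: two white V clips on the tray at tote x 45, y -46 and 46 mm (each 12 mm long in y, 34 mm wide at the mouth, top z 99); it lies in them along tote y on the tray's face, middle at x 45, y 0, z 83 mm. Either way round will do.
Things that resemble listed ones, but are neither listed nor needed, are in the scene too. What is meant by the narrow_pot is not green or purple, and is the smaller of those in its own colour.

How it is judged:
On the way, in this order (a step that is already met when the one before it is completed fails the run):
1. the tray is lifted open (value of joint tray above 1.2 rad), for 0.2 s.
2. both pots and the boats stand in their own holders in the open tote, let go (horizontal distance between wide_pot and wide_holder below 0.01 m and z of wide_pot in the frame of wide_holder below 0.008 m and angle between each of wide_pot, narrow_pot, boats's own z axis and vertical below 0.1 rad and horizontal distance between narrow_pot and narrow_holder below 0.01 m and z of narrow_pot in the frame of narrow_holder below 0.008 m and horizontal distance between boats and square_holder below 0.01 m and z of boats in the frame of square_holder below 0.008 m and linear speed of each of wide_pot, narrow_pot, boats below 0.02 m/s and value of joint tray above 0.8 rad and contact force between the fingers and wide_pot below 0.1 N and contact force between the fingers and narrow_pot below 0.1 N and contact force between the fingers and boats below 0.1 N), for 0.2 s.
3. the tray is shut over them (value of joint tray below 0.04 rad), for 0.2 s.
4. the label roll lies in the left front bay and the marker in the clips (x of labels in the frame of tote between -0.058 and -0.006 m and y of labels in the frame of tote between 0.024 and 0.119 m and z of labels in the frame of tote between 0.078 and 0.088 m and angle between labels's own z axis and vertical below 0.1 rad and x of marker in the frame of tote between 0.035 and 0.055 m and y of marker in the frame of tote between -0.02 and 0.02 m and z of marker in the frame of tote between 0.072 and 0.096 m and angle between the y axis of marker and the y axis of tote, either way round below 0.12 rad), for 0.2 s.
At the end, for the whole second after the job is handed in: Tray shut (under 0.04 rad); wide pot, narrow pot and boats each seated upright in their own holder, within 10 mm of its centre; label roll flat within the left front bay; marker in both clips, middle within 20 mm along and 10 mm across; all released and at rest (all of step 4 and value of joint tray below 0.04 rad and horizontal distance between wide_pot and wide_holder below 0.01 m and z of wide_pot in the frame of wide_holder below 0.008 m and angle between each of wide_pot, narrow_pot, boats's own z axis and vertical below 0.1 rad and horizontal distance between narrow_pot and narrow_holder below 0.01 m and z of narrow_pot in the frame of narrow_holder below 0.008 m and horizontal distance between boats and square_holder below 0.01 m and z of boats in the frame of square_holder below 0.008 m and linear speed of each of wide_pot, narrow_pot, boats, labels, marker below 0.02 m/s); the robot touches nothing.
It also fails if it takes over 144 s, if anything falls off the work surface, if the arm or the gripper's body presses on something with over 40 N, if the wrist force passes 120 N, or if a joint passes its speed limit or range.

### The arm

A 7-joint arm with a two-finger parallel gripper is mounted at the origin on a cart in front of the work surface, level with it; the furniture and walls round the work are solid. World frame = base frame: x ahead of the robot, y to its left, z up, the work surface at z = 0. Lengths are in m, angles in rad, forces in N, time in s.
With the tool pointing down it reaches from about 0.4 to 0.85 m from the base axis. Payload 4.5 kg.
Tool frame: the origin (TCP) lies on the centre line of the jaws, within the pads' length; the fingertips stand 11 mm ahead of it and the grasp point (between the pads) lies 8 mm behind it; z points along the fingers, y is the line along which they close (so a half turn about z gives the same grasp; the last joint's range is limited). The gripper opens to 88 mm and grips with 3 to 60 N. Pads are 18 mm wide; open, the fingers measure 123 mm over their backs; the gripper's body (75 mm by 187 mm) begins 45 mm behind the grasp point.
Start: joints at [1.177, 0.689, -0.195, 1.565, 0.157, 0.902, -0.215], TCP at [0.259, -0.569, 0.25] pointing down, gripper open.
Joint ranges: [-3.01, 3.01], [-0.46, 2.08], [-1.47, 1.51], [0.13, 2.56], [-1, 4.14], [0.04, 2.09], [-2.66, 2.66]. Speed limits (rad/s): [2.57, 2.57, 3.14, 3.14, 3.14, 3.14, 3.14].

### API

Orientations are given as a unit quaternion [x, y, z, w].
In Python, from plant import * gives the robot as it stands. The module is installed in compiled form; this text tells all that it offers.
- The arm moves only by the tool send_rows, never from a script. Its argument "motion" is a list of rows, each an object of numbers: "x", "y", "z": the shift along the tool's x, y, z in cm; "rx", "ry", "rz": the turn, a rotation vector about the tool's x, y, z in rad; "jaw": the finger opening in cm, from 0 to 8.81. In form: [{"x": .., "y": .., "z": .., "rx": .., "ry": .., "rz": .., "jaw": ..}, ...]. A call has exactly 5 rows; each row shifts and turns the commanded pose from where the row before left it, along the tool's axes as they then stand; what a row does not reach is not made up. A row lasts 1/10 s, in which the tool goes at most 50 mm and 8.59 degrees, less where a joint would pass 70% of its speed; a pose out of reach is approached as far as the arm can. A call is refused whole if a number of a shift passes 5 or a number of a turn 0.15, either way. A call with a gripper value outside its range is refused whole. The fingers move at their own pace and stop on an object; "grip_force" is the grip in N (left out, the last holds). Time passes only in rows, so rows that do not move let the fingers close, or fill a call up. It gives the time, the measured TCP pose, the force, the opening and the grip force at its end, in the units of the state.
- get_state(): the state, without advancing time (a new reading comes with each control period).
- snapshot(name): name is "side" or "top" or "wrist"; returns a dict with "img" (400x640x3 uint8, red, green, blue), "vertical_fov" (degrees; the focal length in pixels is half the picture's height over the tangent of half this angle, whatever the lens; pixels are square), "cx", "cy" (the principal point, pixels), "extrinsics" (4x4, takes a point from camera to world coordinates). Camera axes: x right, y up, looking along -z (the intrinsics and any distortion apply to the point x, -y, -z); pixel columns grow to the right and rows downward; lengths in m; the calibration is good to about 2 mm. A picture is of the moment at which its call begins. There is no depth.
- finish_job(): hands the job in; it is judged then, once.
The state is a dict: "clock": time; "q": joint angles; "qd": joint speeds; "joint_torque": joint torques, N m; "tool_pos": TCP position; "eef_rot": TCP orientation; "contact_force": force on the tool from outside, world axes, zero at the start; "moment": the same for the moment, N m; "opening": opening from 0.0 (shut) to 1.0 (fully open); "finger_force": force on a finger pad.
Only numpy, scipy, OpenCV 4.12 (cv2) and the standard library are available. Lean on these libraries where they do the work, as an engineer would, in place of code of your own. Each camera call takes 0.05 s, during which the arm holds its last target. There are 200 camera calls.

## Working session

There is one attempt and no reset: what is moved stays moved. The work goes in short steps, Python scripts to look and compute and a tool call to move; the robot and the scene stay as the last step left them, time stands still between calls to the robot, and variables do not carry over. Pictures are saved under pics/ and viewed, at most 14 in all, crops included, and the job is handed in when it is done.

Besides the shell and the picture viewer there is one more tool, called after "Request:" by a JSON object that holds its "name" and its "arguments", one argument or row to a line. send_rows: Moves the arm, as the interface text tells. Its arguments: {"type":"object","properties":{"motion":{"type":"array"},"grip_force":{"type":"number"}},"required":["motion"]}

```bash
mkdir -p pics
cat > h.py <<'E'
from plant import *
import numpy as np, cv2
from scipy.spatial.transform import Rotation as R
def snap(n,f):
    s=snapshot(n); cv2.imwrite('pics/'+f+'.png',s['img'][:,:,::-1]); np.save('pics/'+f+'.npy',s,allow_pickle=True); return s
def load(f): return np.load('pics/'+f+'.npy',allow_pickle=True).item()
def foc(s): return s['img'].shape[0]/2/np.tan(np.radians(s['vertical_fov'])/2)
def ray(s,u,v,z):
    f=foc(s); E=np.array(s['extrinsics']); d=E[:3,:3]@np.array([(u-s['cx'])/f,-(v-s['cy'])/f,-1]); o=E[:3,3]
    return o+d*(z-o[2])/d[2]
def proj(s,p):
    f=foc(s); E=np.array(s['extrinsics']); c=E[:3,:3].T@(np.array(p)-E[:3,3]); return s['cx']+f*c[0]/-c[2], s['cy']-f*c[1]/-c[2]
E
python3 - <<'E'
from h import *
for n in ['top','side','wrist']:
    s=snap(n,n+'0'); print(n,s.keys(),s['vertical_fov'],s['cx'],s['cy']);print(np.round(s['extrinsics'],3))
print(get_state())
E
```

```text
top dict_keys(['img', 'vertical_fov', 'cx', 'cy', 'extrinsics']) 57.7829296548086 330.8298928575799 195.50994532149446
[[ 2.800e-02  9.880e-01 -1.520e-01  3.470e-01]
 [-1.000e+00  2.800e-02 -1.000e-03  4.700e-02]
 [ 3.000e-03  1.520e-01  9.880e-01  1.235e+00]
 [ 0.000e+00  0.000e+00  0.000e+00  1.000e+00]]
side dict_keys(['img', 'vertical_fov', 'cx', 'cy', 'extrinsics']) 46.21386469741499 321.08876630017573 203.85024505496511
[[-0.921  0.189 -0.342  0.101]
 [-0.39  -0.389  0.835  1.11 ]
 [ 0.025  0.902  0.431  0.643]
 [ 0.     0.     0.     1.   ]]
wrist dict_keys(['img', 'vertical_fov', 'cx', 'cy', 'extrinsics']) 67.89854034230187 317.8840118383948 203.6352756529574
[[ 0.415  0.878  0.24   0.32 ]
 [-0.91   0.4    0.109 -0.541]
 [-0.001 -0.264  0.965  0.384]
 [ 0.     0.     0.     1.   ]]
{'clock': 0.15, 'q': array([ 1.17682684,  0.68980049, -0.19453984,  1.56605166,  0.15731911,
        0.90247907, -0.21508719]), 'qd': array([ 8.29037787e-05, -3.03340960e-03, -2.47406153e-03, -3.26535763e-03,
       -3.42658015e-04,  3.30589796e-04, -7.01075447e-04]), 'joint_torque': array([-1.72293545e-03, -5.27865636e+01, -1.26844212e+00, -1.53588295e+01,
       -5.24616754e-02,  3.92909569e-03,  1.11649481e-04]), 'tool_pos': array([ 0.25906868, -0.56829974,  0.2491031 ]), 'eef_rot': array([ 9.77203625e-01,  2.12303136e-01, -1.91519667e-04, -6.45523732e-04]), 'contact_force': array([-0.21210938, -0.7289525 , -0.29949617]), 'moment': array([ 0.00388124, -0.02867316, -0.02804484]), 'finger_force': 0.0, 'opening': 1.001976275507016}
```

View pics/top0.png

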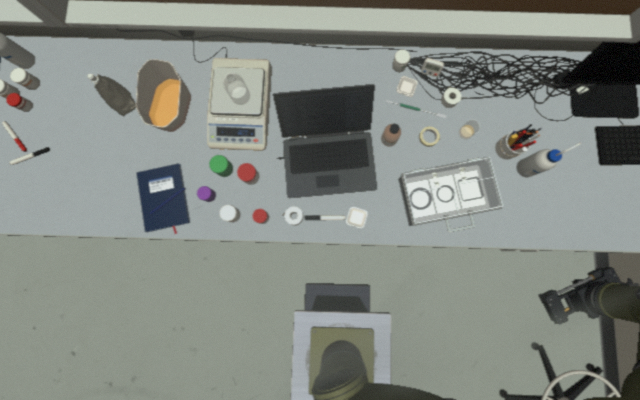

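View pics/side0.png

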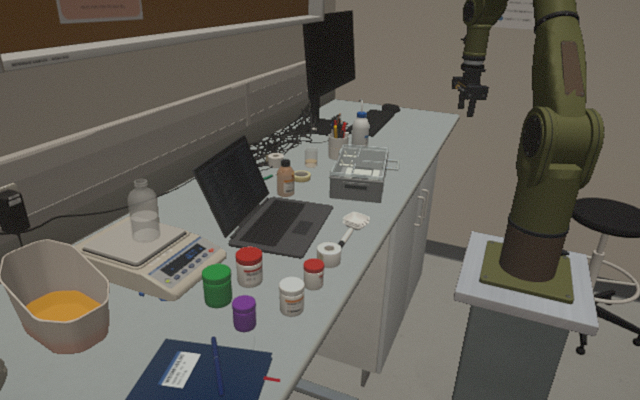

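The top view shows the tote at about (450,192), the white pot at (229,213), the small red-lidded pot at (260,216), the roll at (293,215), the marker at (325,218) and the boats at (357,217). The side view agrees: the larger red jar behind is the decoy.

Run:
```python
from h import *
s=load('top0')
for n,u,v,z in [('wpot',229,213,.068),('npot',260.5,216,.06),('lab',293,215,.04),('mk',325,218,.017),('boat',357,217,.028),('toteFL',408,226,.083),('toteFR',502,208,.083),('toteBL',401,174,.083),('toteBR',492,158,.083),('bail',461,229,.08),('ringL',420,199,.02),('ringM',446,193,.02),('sq',472,188,.02),('lapt',329,168,.02),('pen',330,108,.0)]:
    print(n,np.round(ray(s,u,v,z),3))
im=s['img'][:,:,::-1]
a=cv2.resize(im[148:238,385:515],None,fx=6,fy=6,interpolation=cv2.INTER_CUBIC)
cv2.imwrite('pics/c1.png',a)
```

```text
wpot [0.459 0.376 0.068]
npot [0.453 0.275 0.06 ]
lab [0.461 0.172 0.04 ]
mk [0.457 0.066 0.017]
boat [ 0.462 -0.041  0.028]
toteFL [ 0.433 -0.2    0.083]
toteFR [ 0.499 -0.501  0.083]
toteBL [ 0.601 -0.178  0.083]
toteBR [ 0.663 -0.476  0.083]
bail [ 0.428 -0.369  0.08 ]
ringL [ 0.53  -0.254  0.02 ]
ringM [ 0.553 -0.343  0.02 ]
sq [ 0.573 -0.432  0.02 ]
lapt [0.629 0.057 0.02 ]
pen [0.853 0.06  0.   ]
```

View pics/c1.png

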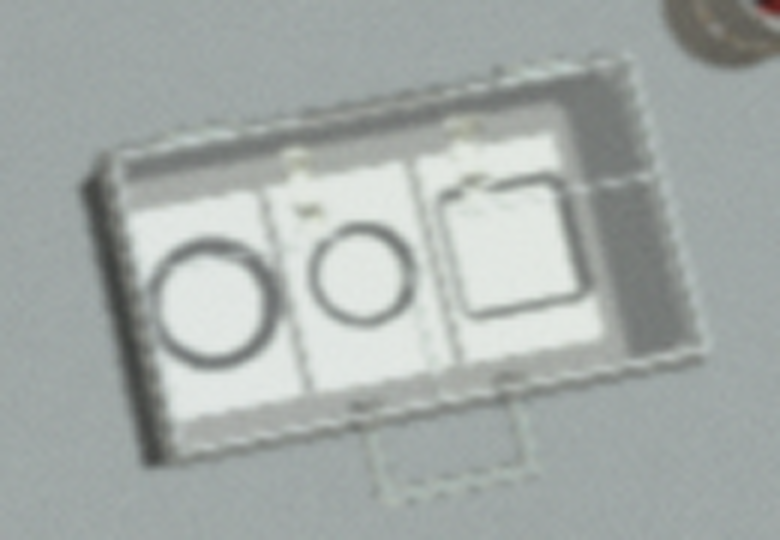

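The tote crop shows the wide ring on the left, the narrow one in the middle and the square on the right, with the bail at front centre and the tote yawed about 12°. I'll go above the bail for a close look.

Request:
{"name": "send_rows", "arguments": {
  "motion": [
    {"x":3.4,"y":-1.65},
    {"x":3.4,"y":-1.65},
    {"x":3.4,"y":-1.65},
    {"x":3.4,"y":-1.65},
    {"x":3.4,"y":-1.65}
  ]
}}

```text
schema error: expected keys x, y, z, rx, ry, rz, jaw
```

Request:
{"name": "send_rows", "arguments": {
  "motion": [
    {"x":3.4,"y":-1.65},
    {"x":3.4,"y":-1.65},
    {"rz":-0.14},
    {"rz":-0.14},
    {"rz":-0.14}
  ]
}}

```text
schema error: expected keys x, y, z, rx, ry, rz, jaw
```

Request:
{"name": "send_rows", "arguments": {
  "motion": [
    {"rz":-0.14},
    {"rz":-0.14},
    {"rz":-0.14},
    {"rz":-0.14},
    {"rz":-0.14}
  ]
}}

```text
schema error: expected keys x, y, z, rx, ry, rz, jaw
```

Request:
{"name": "send_rows", "arguments": {
  "motion": [
    {"rz":-0.14},
    {"rz":-0.1},
    {},
    {},
    {}
  ]
}}

```text
schema error: expected keys x, y, z, rx, ry, rz, jaw
```

```bash
cat >> h.py <<'E'
def to(p,yaw=None,tilt=None):
    st=get_state(); r=R.from_quat(st['eef_rot']); M=r.as_matrix()
    d=M.T@(np.array(p)-st['tool_pos'])*100
    out='d_cm %s'%np.round(d,2)
    if yaw is not None:
        y=np.radians(yaw); T=np.array([[np.cos(y),np.sin(y),0],[np.sin(y),-np.cos(y),0],[0,0,-1]])
        out+=' rot %s'%np.round((r.inv()*R.from_matrix(T)).as_rotvec(),3)
    print(out)
def st():
    s=get_state(); M=R.from_quat(s['eef_rot']).as_matrix()
    print('t',round(s['clock'],2),'p',np.round(s['tool_pos'],4),'yaw',round(np.degrees(np.arctan2(M[1,0],M[0,0])),1),'z',np.round(M[:,2],3),'op',round(s['opening']*8.8,2),'ff',round(s['finger_force'],1),'F',np.round(s['contact_force'],1),'q',np.round(s['q'],2))
E
python3 -c "
from h import *
st(); snap('wrist','w1')"
```

```text
t 0.15 p [ 0.2591 -0.5683  0.2491] yaw 24.5 z [-0.001  0.001 -1.   ] op 8.82 ff 0.0 F [-0.2 -0.7 -0.3] q [ 1.18  0.69 -0.19  1.57  0.16  0.9  -0.22]
```

View pics/w1.png

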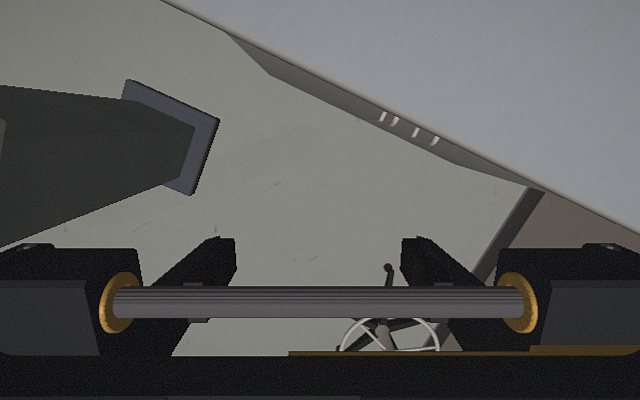

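Every key must be present. The wrist view shows only the bench edge and the floor, and image-up is tool +x, so I'll look from the tote's front with yaw ≈12°.

Request:
{"name": "send_rows", "arguments": {
  "motion": [
    {"x":3.9,"y":-1.2,"z":-0.6,"rx":0,"ry":0,"rz":0,"jaw":8.8},
    {"x":3.9,"y":-1.2,"z":-0.6,"rx":0,"ry":0,"rz":0,"jaw":8.8},
    {"x":3.9,"y":-1.2,"z":-0.6,"rx":0,"ry":0,"rz":0,"jaw":8.8},
    {"x":3.9,"y":-1.2,"z":-0.6,"rx":0,"ry":0,"rz":0,"jaw":8.8},
    {"x":3.9,"y":-1.2,"z":-0.6,"rx":0,"ry":0,"rz":0,"jaw":8.8}
  ]
}}

```text
clock: 0.7
tool_pos: [0.4128, -0.4319, 0.2798]
eef_rot: [0.977, 0.212, -0.0, -0.0]
contact_force: [0.3, -0.0, -0.4]
opening: 0.998
finger_force: 0.0
```

Request:
{"name": "send_rows", "arguments": {
  "motion": [
    {"x":3.9,"y":-1.2,"z":-0.6,"rx":0,"ry":0,"rz":0,"jaw":8.8},
    {"x":3.9,"y":-1.2,"z":-0.6,"rx":0,"ry":0,"rz":0,"jaw":8.8},
    {"x":3.9,"y":-1.2,"z":-0.6,"rx":0,"ry":0,"rz":0.11,"jaw":8.8},
    {"x":0,"y":0,"z":0,"rx":0,"ry":0,"rz":0.11,"jaw":8.8},
    {"x":0,"y":0,"z":0,"rx":0,"ry":0,"rz":0,"jaw":8.8}
  ]
}}

```text
clock: 1.2
tool_pos: [0.5044, -0.3505, 0.2976]
eef_rot: [0.994, 0.105, -0.0, 0.0]
contact_force: [-0.3, -0.1, -0.2]
opening: 1.0
finger_force: 0.0
```

```bash
python3 -c "
from h import *
st(); snap('wrist','w2')"
```

```text
t 1.2 p [ 0.5044 -0.3505  0.2976] yaw 12.1 z [-0. -0. -1.] op 8.8 ff 0.0 F [-0.3 -0.1 -0.2] q [ 0.6   0.62 -0.11  1.54  0.08  0.98 -0.9 ]
```

View pics/w2.png

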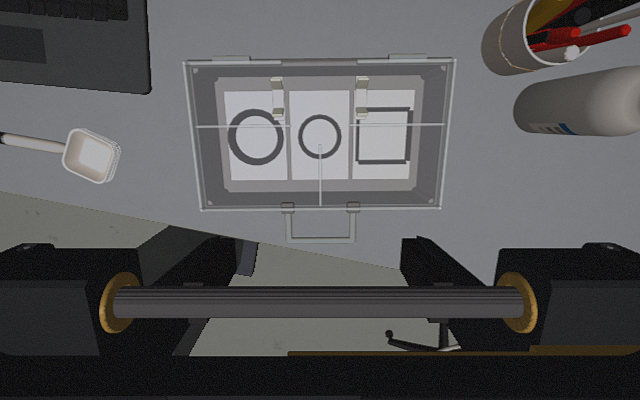

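The wrist view shows the tray square in the frame, with corners at (185,60), (455,58), (441,209) and (201,210). The bail bar is at (320,240), the rings at (256,137) and (320,137), and the square at (383,136). A pen cup and a bottle stand to the right.

Run:
```python
from h import *
s=load('w2')
c=[ray(s,u,v,.09) for u,v in [(185,60),(455,58),(441,209),(201,210)]]
print(np.round(c,4), np.round(np.mean(c,0),4))
d=c[0]-c[1]; print('len',np.linalg.norm(d),np.linalg.norm(c[3]-c[2]),'w',np.linalg.norm(c[0]-c[3]),np.degrees(np.arctan2(-d[0],d[1])))
d=c[3]-c[2];print(np.degrees(np.arctan2(-d[0],d[1])))
for n,u,v,z in [('barL',289,240,.081),('barR',353,240,.081),('bar',320.5,240,.081),('wide',256,137,.02),('nar',320,137,.02),('sq',383.5,136,.018),('cupbase',515,72,0),('bottle',530,105,0),('boat',86,160,.03)]: print(n,np.round(ray(s,u,v,z),4))
```

```text
[[ 0.6024 -0.1867  0.09  ]
 [ 0.6639 -0.465   0.09  ]
 [ 0.5023 -0.503   0.09  ]
 [ 0.4408 -0.221   0.09  ]] [ 0.5524 -0.3439  0.09  ]
len 0.28505282170776414 0.28866152806195183 w 0.1652100501557575 12.459043075355972
12.294290345581855
barL [ 0.421  -0.3314  0.081 ]
barR [ 0.438  -0.4109  0.081 ]
bar [ 0.4294 -0.3706  0.081 ]
wide [ 0.5334 -0.2591  0.02  ]
nar [ 0.5515 -0.3441  0.02  ]
sq [ 0.5708 -0.4285  0.018 ]
cupbase [ 0.6892 -0.5834  0.    ]
bottle [ 0.6538 -0.6198  0.    ]
boat [ 0.4563 -0.0413  0.03  ]
```

Request:
{"name": "send_rows", "arguments": {
  "motion": [
    {"x":-2.6,"y":0.1,"z":2,"rx":0,"ry":0,"rz":0,"jaw":2.4},
    {"x":-2.6,"y":0.1,"z":2,"rx":0,"ry":0,"rz":0,"jaw":2.4},
    {"x":-2.5,"y":0.2,"z":2,"rx":0,"ry":0,"rz":0,"jaw":2.4},
    {"x":0,"y":0,"z":2,"rx":0,"ry":0,"rz":-0.143,"jaw":2.4},
    {"x":0,"y":0,"z":2,"rx":0,"ry":0,"rz":-0.143,"jaw":2.4}
  ]
}}

```text
clock: 1.75
tool_pos: [0.4262, -0.3736, 0.197]
eef_rot: [0.969, 0.246, -0.001, 0.0]
contact_force: [0.5, -0.7, 0.1]
opening: 0.569
finger_force: 0.0
```

Request:
{"name": "send_rows", "arguments": {
  "motion": [
    {"x":0,"y":0,"z":0,"rx":0,"ry":0,"rz":-0.143,"jaw":2.4},
    {"x":0,"y":0,"z":0,"rx":0,"ry":0,"rz":-0.143,"jaw":2.4},
    {"x":0,"y":0,"z":0,"rx":0,"ry":0,"rz":-0.143,"jaw":2.4},
    {"x":0,"y":0,"z":0,"rx":0,"ry":0,"rz":-0.143,"jaw":2.4},
    {"x":0,"y":0,"z":0,"rx":0,"ry":0,"rz":-0.143,"jaw":2.4}
  ]
}}

```text
clock: 2.25
tool_pos: [0.4271, -0.3732, 0.1975]
eef_rot: [0.821, 0.571, -0.001, -0.0]
contact_force: [0.5, 0.0, 0.0]
opening: 0.272
finger_force: 0.0
```

Request:
{"name": "send_rows", "arguments": {
  "motion": [
    {"x":0,"y":0,"z":0,"rx":0,"ry":0,"rz":-0.143,"jaw":2.4},
    {"x":0,"y":0,"z":0,"rx":0,"ry":0,"rz":-0.143,"jaw":2.4},
    {"x":0,"y":0,"z":0,"rx":0,"ry":0,"rz":-0.143,"jaw":2.4},
    {"x":0,"y":0,"z":0,"rx":0,"ry":0,"rz":-0.143,"jaw":2.4},
    {"x":0,"y":0,"z":0,"rx":0,"ry":0,"rz":0,"jaw":2.4}
  ]
}}

```text
clock: 2.75
tool_pos: [0.4271, -0.3732, 0.1973]
eef_rot: [0.629, 0.777, -0.0, -0.0]
contact_force: [-0.0, -0.2, -0.3]
opening: 0.271
finger_force: 0.0
```

```bash
python3 -c "
from h import *
st(); to([.4303,-.3705,.073],102.3); s=snap('wrist','w3')
print(proj(s,[.4303,-.3705,.081]))"
```

```text
t 2.75 p [ 0.4271 -0.3732  0.1973] yaw 102.0 z [-0.001  0.    -1.   ] op 2.39 ff 0.0 F [-0.  -0.2 -0.3] q [ 0.96  0.73 -0.56  1.78  0.53  0.78  0.34]
d_cm [ 0.19  0.38 12.43] rot [-0.001 -0.    -0.005]
(np.float64(323.37250330887383), np.float64(199.60484122782657))
```

View pics/w3.png

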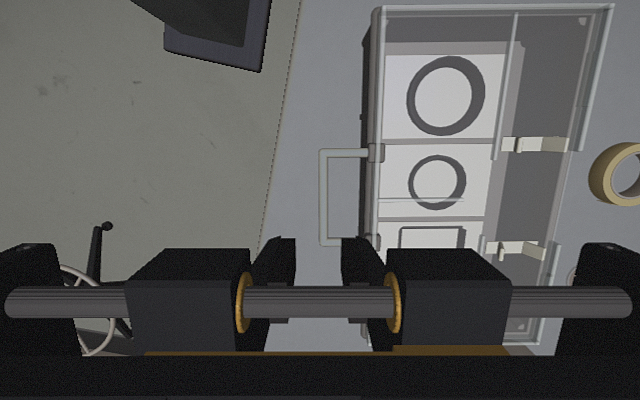

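The bar sits at column 324 and centres near row 197, as predicted, so I'll go down and grip it.

Request:
{"name": "send_rows", "arguments": {
  "motion": [
    {"x":0.2,"y":0.4,"z":2.5,"rx":0,"ry":0,"rz":0,"jaw":2.4},
    {"x":0,"y":0,"z":2.5,"rx":0,"ry":0,"rz":0,"jaw":2.4},
    {"x":0,"y":0,"z":2.5,"rx":0,"ry":0,"rz":0,"jaw":2.4},
    {"x":0,"y":0,"z":2.5,"rx":0,"ry":0,"rz":0,"jaw":2.4},
    {"x":0,"y":0,"z":2.4,"rx":0,"ry":0,"rz":0,"jaw":2.4}
  ]
}}

```text
clock: 3.3
tool_pos: [0.4317, -0.3697, 0.0727]
eef_rot: [0.63, 0.776, -0.0, 0.0]
contact_force: [0.1, -0.1, -0.7]
opening: 0.276
finger_force: 0.0
```

Request:
{"name": "send_rows", "arguments": {
  "grip_force": 8,
  "motion": [
    {"x":0,"y":0,"z":0,"rx":0,"ry":0,"rz":0,"jaw":0},
    {"x":0,"y":0,"z":0,"rx":0,"ry":0,"rz":0,"jaw":0},
    {"x":0,"y":0,"z":0,"rx":0,"ry":0,"rz":0,"jaw":0},
    {"x":0,"y":0,"z":0,"rx":0,"ry":0,"rz":0,"jaw":0},
    {"x":0,"y":0,"z":0,"rx":0,"ry":0,"rz":0,"jaw":0}
  ]
}}

```text
clock: 3.8
tool_pos: [0.4309, -0.3695, 0.0743]
eef_rot: [0.63, 0.777, -0.001, -0.001]
contact_force: [-5.2, -0.0, 0.1]
opening: 0.084
finger_force: 7.9
```

```bash
python3 -c "
from h import *
st()
# arc rows, tool stays down: y_tool=tote x, -z up; 210 mm radius
a=np.linspace(0,1.75,26)
print(np.round(np.c_[a[1:],np.diff(-21*np.cos(a)),-np.diff(21*np.sin(a))],2))"
```

```text
t 3.8 p [ 0.4309 -0.3695  0.0743] yaw 102.0 z [-0.002 -0.001 -1.   ] op 0.74 ff 7.9 F [-5.2 -0.   0.1] q [ 0.87  0.9  -0.42  1.86  0.68  0.53  0.2 ]
[[ 0.07  0.05 -1.47]
 [ 0.14  0.15 -1.46]
 [ 0.21  0.26 -1.45]
 [ 0.28  0.36 -1.43]
 [ 0.35  0.46 -1.4 ]
 [ 0.42  0.55 -1.36]
 [ 0.49  0.65 -1.32]
 [ 0.56  0.74 -1.27]
 [ 0.63  0.82 -1.22]
 [ 0.7   0.91 -1.16]
 [ 0.77  0.99 -1.09]
 [ 0.84  1.06 -1.02]
 [ 0.91  1.13 -0.94]
 [ 0.98  1.19 -0.86]
 [ 1.05  1.25 -0.78]
 [ 1.12  1.3  -0.69]
 [ 1.19  1.34 -0.59]
 [ 1.26  1.38 -0.5 ]
 [ 1.33  1.41 -0.4 ]
 [ 1.4   1.44 -0.3 ]
 [ 1.47  1.46 -0.2 ]
 [ 1.54  1.47 -0.1 ]
 [ 1.61  1.47  0.01]
 [ 1.68  1.47  0.11]
 [ 1.75  1.45  0.21]]
```

Request:
{"name": "send_rows", "arguments": {
  "motion": [
    {"x":0,"y":0.05,"z":-1.47,"rx":0,"ry":0,"rz":0,"jaw":0},
    {"x":0,"y":0.15,"z":-1.46,"rx":0,"ry":0,"rz":0,"jaw":0},
    {"x":0,"y":0.26,"z":-1.45,"rx":0,"ry":0,"rz":0,"jaw":0},
    {"x":0,"y":0.36,"z":-1.43,"rx":0,"ry":0,"rz":0,"jaw":0},
    {"x":0,"y":0.46,"z":-1.4,"rx":0,"ry":0,"rz":0,"jaw":0}
  ]
}}

```text
clock: 4.3
tool_pos: [0.4439, -0.3667, 0.1468]
eef_rot: [0.629, 0.777, -0.001, -0.0]
contact_force: [-4.0, -0.6, 0.3]
opening: 0.085
finger_force: 8.0
```

```bash
python3 -c "
from h import *
st()"
```

```text
t 4.3 p [ 0.4439 -0.3667  0.1468] yaw 102.0 z [-0.001 -0.001 -1.   ] op 0.75 ff 8.0 F [-4.  -0.6  0.3] q [ 0.9   0.81 -0.51  1.8   0.59  0.69  0.27]
```

Request:
{"name": "send_rows", "arguments": {
  "motion": [
    {"x":0,"y":0.55,"z":-1.36,"rx":0,"ry":0,"rz":0,"jaw":0},
    {"x":0,"y":0.65,"z":-1.32,"rx":0,"ry":0,"rz":0,"jaw":0},
    {"x":0,"y":0.74,"z":-1.27,"rx":0,"ry":0,"rz":0,"jaw":0},
    {"x":0,"y":0.82,"z":-1.22,"rx":0,"ry":0,"rz":0,"jaw":0},
    {"x":0,"y":0.91,"z":-1.16,"rx":0,"ry":0,"rz":0,"jaw":0}
  ]
}}

```text
clock: 4.8
tool_pos: [0.4813, -0.3584, 0.2105]
eef_rot: [0.629, 0.777, 0.0, 0.001]
contact_force: [-0.6, -0.3, -1.0]
opening: 0.086
finger_force: 8.0
```

Request:
{"name": "send_rows", "arguments": {
  "motion": [
    {"x":0,"y":0.99,"z":-1.09,"rx":0,"ry":0,"rz":0,"jaw":0},
    {"x":0,"y":1.06,"z":-1.02,"rx":0,"ry":0,"rz":0,"jaw":0},
    {"x":0,"y":1.13,"z":-0.94,"rx":0,"ry":0,"rz":0,"jaw":0},
    {"x":0,"y":1.19,"z":-0.86,"rx":0,"ry":0,"rz":0,"jaw":0},
    {"x":0,"y":1.25,"z":-0.78,"rx":0,"ry":0,"rz":0,"jaw":0}
  ]
}}

```text
clock: 5.3
tool_pos: [0.5384, -0.3456, 0.2567]
eef_rot: [0.628, 0.778, 0.002, 0.002]
contact_force: [5.4, 0.6, -9.2]
opening: 0.076
finger_force: 8.7
```

```bash
python3 -c "
from h import *
st()
h=np.array([.6354,-.3258]); e=np.array([np.cos(np.radians(12.3)),np.sin(np.radians(12.3))])
p=get_state()['tool_pos']; d=(p[:2]-h)@e; z=p[2]+.008-.08; print(np.hypot(d,z),np.arctan2(z,-d))"
```

```text
t 5.3 p [ 0.5384 -0.3456  0.2567] yaw 102.1 z [ 0.005  0.001 -1.   ] op 0.67 ff 8.7 F [ 5.4  0.6 -9.2] q [ 0.81  0.75 -0.59  1.5   0.45  1.03  0.32]
0.20955022505932824 1.0785317810854815
```

Request:
{"name": "send_rows", "arguments": {
  "motion": [
    {"x":0,"y":1.3,"z":-0.6,"rx":0,"ry":0,"rz":0,"jaw":0},
    {"x":0,"y":1.34,"z":-0.55,"rx":0,"ry":0,"rz":0,"jaw":0},
    {"x":0,"y":1.38,"z":-0.5,"rx":0,"ry":0,"rz":0,"jaw":0},
    {"x":0,"y":1.41,"z":-0.4,"rx":0,"ry":0,"rz":0,"jaw":0},
    {"x":0,"y":1.44,"z":-0.3,"rx":0,"ry":0,"rz":0,"jaw":0}
  ]
}}

```text
clock: 5.8
tool_pos: [0.6042, -0.3311, 0.2796]
eef_rot: [0.629, 0.778, 0.001, 0.0]
contact_force: [0.6, 0.3, -6.3]
opening: 0.082
finger_force: 8.4
```

Request:
{"name": "send_rows", "arguments": {
  "motion": [
    {"x":0,"y":1.46,"z":-0.2,"rx":0,"ry":0,"rz":0,"jaw":0},
    {"x":0,"y":1.47,"z":-0.1,"rx":0,"ry":0,"rz":0,"jaw":0},
    {"x":0,"y":1.47,"z":0,"rx":0,"ry":0,"rz":0,"jaw":0},
    {"x":0,"y":1.47,"z":0.1,"rx":0,"ry":0,"rz":0,"jaw":0},
    {"x":0,"y":1.45,"z":0.2,"rx":0,"ry":0,"rz":0,"jaw":0}
  ]
}}

```text
clock: 6.3
tool_pos: [0.6754, -0.3153, 0.2793]
eef_rot: [0.628, 0.778, 0.001, -0.001]
contact_force: [-2.2, 1.9, -5.9]
opening: 0.082
finger_force: 8.4
```

```bash
python3 -c "
from h import *
st()
h=np.array([.6354,-.3258]); e=np.array([np.cos(np.radians(12.3)),np.sin(np.radians(12.3))])
p=get_state()['tool_pos']; d=(p[:2]-h)@e; z=p[2]+.008-.08; print(np.hypot(d,z),np.arctan2(z,-d)); snap('side','s1')"
```

```text
t 6.3 p [ 0.6754 -0.3153  0.2793] yaw 102.1 z [ 0.001  0.003 -1.   ] op 0.72 ff 8.4 F [-2.2  1.9 -5.9] q [ 0.6   0.89 -0.56  1.08  0.44  1.29  0.3 ]
0.2114295732977893 1.7676608423901203
```

View pics/s1.png

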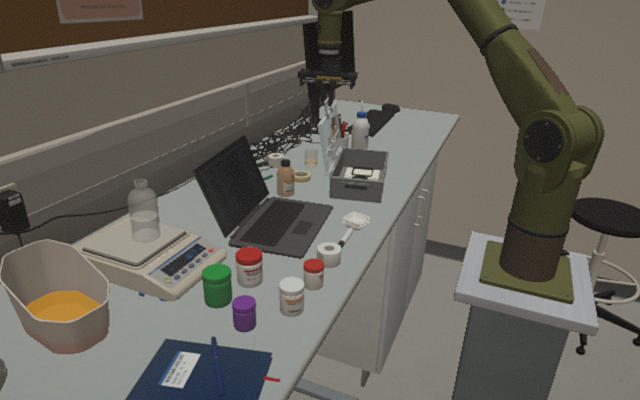

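The tray is open at about 1.77 rad and the lower tier is exposed. I'll release it, rise, and move to view the row of objects.

Request:
{"name": "send_rows", "arguments": {
  "motion": [
    {"x":0,"y":0,"z":0,"rx":0,"ry":0,"rz":0,"jaw":2.6},
    {"x":0,"y":0,"z":0,"rx":0,"ry":0,"rz":0,"jaw":2.6},
    {"x":0,"y":0,"z":-2.5,"rx":0,"ry":0,"rz":0,"jaw":2.6},
    {"x":0,"y":0,"z":-3,"rx":0,"ry":0,"rz":0,"jaw":2.6},
    {"x":0,"y":0,"z":-3,"rx":0,"ry":0,"rz":0,"jaw":2.6}
  ]
}}

```text
clock: 6.85
tool_pos: [0.6739, -0.3181, 0.3667]
eef_rot: [0.63, 0.777, 0.0, 0.001]
contact_force: [0.3, 0.7, -0.5]
opening: 0.296
finger_force: 0.0
```

Request:
{"name": "send_rows", "arguments": {
  "motion": [
    {"x":3.6,"y":-2.2,"z":0,"rx":0,"ry":0,"rz":0,"jaw":8.8},
    {"x":3.6,"y":-2.2,"z":0,"rx":0,"ry":0,"rz":0,"jaw":8.8},
    {"x":3.6,"y":-2.2,"z":0,"rx":0,"ry":0,"rz":0,"jaw":8.8},
    {"x":3.6,"y":-2.2,"z":0,"rx":0,"ry":0,"rz":0,"jaw":8.8},
    {"x":3.6,"y":-2.2,"z":0,"rx":0,"ry":0,"rz":0,"jaw":8.8}
  ]
}}

```text
clock: 7.35
tool_pos: [0.5278, -0.1636, 0.3657]
eef_rot: [0.63, 0.777, 0.0, 0.001]
contact_force: [-0.5, 1.1, 0.2]
opening: 0.722
finger_force: 0.0
```

Request:
{"name": "send_rows", "arguments": {
  "motion": [
    {"x":3.6,"y":-2.2,"z":0,"rx":0,"ry":0,"rz":0,"jaw":8.8},
    {"x":3.6,"y":-2.2,"z":0,"rx":0,"ry":0,"rz":0,"jaw":8.8},
    {"x":3.6,"y":-2.2,"z":0,"rx":0,"ry":0,"rz":0,"jaw":8.8},
    {"x":3.6,"y":-2.2,"z":0,"rx":0,"ry":0,"rz":0,"jaw":8.8},
    {"x":0,"y":0,"z":2.5,"rx":0,"ry":0,"rz":0.143,"jaw":8.8}
  ]
}}

```text
clock: 7.85
tool_pos: [0.4117, -0.0382, 0.3426]
eef_rot: [0.682, 0.731, 0.002, 0.003]
contact_force: [0.8, -0.5, -0.4]
opening: 1.003
finger_force: 0.0
```

Request:
{"name": "send_rows", "arguments": {
  "motion": [
    {"x":0,"y":0,"z":2.5,"rx":0,"ry":0,"rz":0.143,"jaw":8.8},
    {"x":0,"y":0,"z":2.5,"rx":0,"ry":0,"rz":0.143,"jaw":8.8},
    {"x":0,"y":0,"z":2.5,"rx":0,"ry":0,"rz":0.143,"jaw":8.8},
    {"x":0,"y":0,"z":2.5,"rx":0,"ry":0,"rz":0.143,"jaw":8.8},
    {"x":0,"y":0,"z":0,"rx":0,"ry":0,"rz":0.143,"jaw":8.8}
  ]
}}

```text
clock: 8.35
tool_pos: [0.4119, -0.0422, 0.2382]
eef_rot: [0.897, 0.442, -0.001, -0.0]
contact_force: [0.9, -0.1, 0.6]
opening: 0.997
finger_force: 0.0
```

Request:
{"name": "send_rows", "arguments": {
  "motion": [
    {"x":0,"y":0,"z":0,"rx":0,"ry":0,"rz":0.143,"jaw":8.8},
    {"x":0,"y":0,"z":0,"rx":0,"ry":0,"rz":0.143,"jaw":8.8},
    {"x":0,"y":0,"z":0,"rx":0,"ry":0,"rz":0.143,"jaw":8.8},
    {"x":0,"y":0,"z":0,"rx":0,"ry":0,"rz":0.143,"jaw":8.8},
    {"x":0,"y":0,"z":0,"rx":0,"ry":0,"rz":0.143,"jaw":8.8}
  ]
}}

```text
clock: 8.85
tool_pos: [0.4138, -0.042, 0.2406]
eef_rot: [0.995, 0.1, 0.002, 0.0]
contact_force: [-0.2, 0.0, -0.3]
opening: 0.998
finger_force: 0.0
```

```bash
python3 -c "
from h import *
st(); snap('wrist','w4')"
```

```text
t 8.85 p [ 0.4138 -0.042   0.2406] yaw 11.5 z [ 0.003  0.    -1.   ] op 8.79 ff 0.0 F [-0.2  0.  -0.3] q [ 0.09  0.45 -0.15  2.18  0.13  0.52 -1.52]
```

View pics/w4.png

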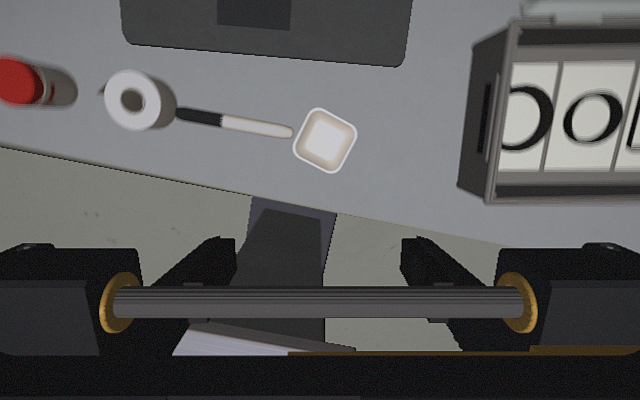

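The wrist view shows the boats' rim centred near (325,141) and turned, the marker from (177,114) to (292,132), the roll at (133,98) with a loose end on its left near (103,92), and the red pot at far left.

```bash
cat >> h.py <<'E'
def comps(s,mask,z,roi,amin=150):
    m=np.zeros(mask.shape,np.uint8); u0,v0,u1,v1=roi; m[v0:v1,u0:u1]=mask[v0:v1,u0:u1]*255
    m=cv2.morphologyEx(m,cv2.MORPH_CLOSE,np.ones((3,3)))
    for c in cv2.findContours(m,cv2.RETR_EXTERNAL,cv2.CHAIN_APPROX_NONE)[0]:
        if cv2.contourArea(c)<amin: continue
        W=np.array([ray(s,u,v,z)[:2] for u,v in c[:,0].astype(float)],np.float32)
        (x,y),(a,b),t=cv2.minAreaRect(W*1000); (ex,ey),r=cv2.minEnclosingCircle(W*1000)
        print('px',c[:,0].min(0),c[:,0].max(0),'rect',round(x,1),round(y,1),'size',round(a,1),round(b,1),'ang',round(t,1),'circ',round(ex,1),round(ey,1),round(r,1))
E
python3 - <<'E'
from h import *
s=load('w4'); im=s['img'].astype(int); hsv=cv2.cvtColor(s['img'],cv2.COLOR_RGB2HSV)
print(im[80,230],im[141,300],im[140,325],im[75,133],im[125,260],im[118,200],im[92,102])
g=im.min(2)
comps(s,(hsv[...,1]<60)&(g>190),.028,(285,95,370,185))
comps(s,g>190,.04,(90,60,176,140))
comps(s,(g>175)|(im.max(2)<70),.010,(175,100,294,145))
cv2.imwrite('pics/c2.png',cv2.resize(s['img'][60:185,80:380,::-1],None,fx=2.6,fy=2.6,interpolation=cv2.INTER_CUBIC))
E
```

```text
[136 138 142] [162 154 147] [200 199 202] [180 179 183] [176 176 176] [30 30 36] [90 84 83]
px [293 108] [356 172] rect 461.0 -40.8 size 60.9 61.1 ang 73.9 circ 461.1 -40.8 37.6
px [175 107] [289 134] rect 460.1 70.0 size 14.5 135.8 ang 2.0 circ 461.1 70.1 68.0
```

View pics/c2.png

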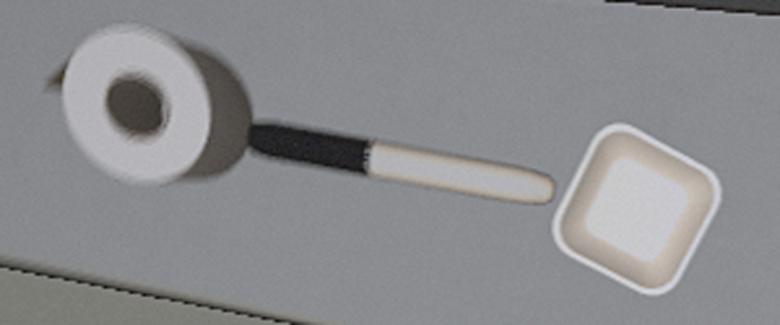

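The crop shows the roll's loose end pointing left of the roll, the marker with its cap on the left, and the boats turned about 16°. I'll pick the boats with the jaws along their -16° axis.

Request:
{"name": "send_rows", "arguments": {
  "motion": [
    {"x":0,"y":0,"z":1.5,"rx":0,"ry":0,"rz":-0.136,"jaw":8.8},
    {"x":0,"y":0,"z":1.5,"rx":0,"ry":0,"rz":-0.136,"jaw":8.8},
    {"x":0,"y":0,"z":1.5,"rx":0,"ry":0,"rz":-0.136,"jaw":8.8},
    {"x":0,"y":0,"z":1.5,"rx":0,"ry":0,"rz":-0.136,"jaw":8.8},
    {"x":0,"y":0,"z":1.5,"rx":0,"ry":0,"rz":-0.136,"jaw":8.8}
  ]
}}

```text
clock: 9.4
tool_pos: [0.414, -0.0419, 0.1648]
eef_rot: [0.902, 0.433, 0.001, 0.0]
contact_force: [-0.5, -0.6, 0.7]
opening: 0.997
finger_force: 0.0
```

Request:
{"name": "send_rows", "arguments": {
  "motion": [
    {"x":0,"y":0,"z":0,"rx":0,"ry":0,"rz":-0.136,"jaw":8.8},
    {"x":0,"y":0,"z":0,"rx":0,"ry":0,"rz":-0.136,"jaw":8.8},
    {"x":0,"y":0,"z":0,"rx":0,"ry":0,"rz":-0.136,"jaw":8.8},
    {"x":1.3,"y":4.5,"z":0,"rx":0,"ry":0,"rz":0,"jaw":8.8},
    {"x":0,"y":0,"z":0,"rx":0,"ry":0,"rz":0,"jaw":8.8}
  ]
}}

```text
clock: 9.9
tool_pos: [0.4673, -0.041, 0.166]
eef_rot: [0.797, 0.604, 0.006, 0.002]
contact_force: [0.3, -1.0, 0.3]
opening: 0.998
finger_force: 0.0
```

```bash
python3 -c "
from h import *
st(); to([.461,-.0408,.025],73.9); s=snap('wrist','w5')
im=s['img'].astype(int); hsv=cv2.cvtColor(s['img'],cv2.COLOR_RGB2HSV)
print(proj(s,[.461,-.0408,.028]))
comps(s,(hsv[...,1]<60)&(im.min(2)>185),.028,(220,100,420,245))
"
```

```text
t 9.9 p [ 0.4673 -0.041   0.166 ] yaw 74.2 z [ 0.012  0.003 -1.   ] op 8.78 ff 0.0 F [ 0.3 -1.   0.3] q [ 0.24  0.65 -0.4   2.11  0.55  0.46 -0.85]
d_cm [-0.24 -0.76 14.09] rot [ 0.01  -0.006  0.006]
(np.float64(310.63160310523295), np.float64(197.8885898562358))
px [277 163] [343 228] rect 460.6 -39.2 size 63.3 62.2 ang 74.1 circ 460.7 -39.8 38.5
px [274 100] [300 155] rect 460.3 26.9 size 10.0 51.1 ang 2.2 circ 457.5 26.8 25.6
```

Request:
{"name": "send_rows", "arguments": {
  "motion": [
    {"x":-0.1,"y":-0.6,"z":3,"rx":0,"ry":0,"rz":0,"jaw":8.8},
    {"x":0,"y":0,"z":3,"rx":0,"ry":0,"rz":0,"jaw":8.8},
    {"x":0,"y":0,"z":3,"rx":0,"ry":0,"rz":0,"jaw":8.8},
    {"x":0,"y":0,"z":0,"rx":0,"ry":0,"rz":0,"jaw":8.8},
    {"x":0,"y":0,"z":0,"rx":0,"ry":0,"rz":0,"jaw":8.8}
  ]
}}

```text
clock: 10.45
tool_pos: [0.4537, -0.0408, 0.0751]
eef_rot: [0.797, 0.604, -0.0, 0.0]
contact_force: [-0.8, -0.8, 0.5]
opening: 0.999
finger_force: 0.0
```

```bash
python3 -c "
from h import *
st(); to([.4607,-.0395,.025],73.9)
"
```

```text
t 10.45 p [ 0.4537 -0.0408  0.0751] yaw 74.3 z [-0. -0. -1.] op 8.79 ff 0.0 F [-0.8 -0.8  0.5] q [ 0.09  0.82 -0.16  2.2   0.71  0.18 -1.  ]
d_cm [0.31 0.64 5.01] rot [-0.     0.     0.007]
```

Request:
{"name": "send_rows", "arguments": {
  "grip_force": 8,
  "motion": [
    {"x":0.3,"y":0.6,"z":2,"rx":0,"ry":0,"rz":0,"jaw":8.8},
    {"x":0,"y":0,"z":2,"rx":0,"ry":0,"rz":0,"jaw":8.8},
    {"x":0,"y":0,"z":1,"rx":0,"ry":0,"rz":0,"jaw":8.8},
    {"x":0,"y":0,"z":0,"rx":0,"ry":0,"rz":0,"jaw":8.8},
    {"x":0,"y":0,"z":0,"rx":0,"ry":0,"rz":0,"jaw":4}
  ]
}}

```text
clock: 10.95
tool_pos: [0.4617, -0.0395, 0.0261]
eef_rot: [0.797, 0.603, 0.001, 0.0]
contact_force: [-0.6, 0.1, 0.7]
opening: 0.929
finger_force: 0.0
```

Request:
{"name": "send_rows", "arguments": {
  "motion": [
    {"x":0,"y":0,"z":0,"rx":0,"ry":0,"rz":0,"jaw":4},
    {"x":0,"y":0,"z":0,"rx":0,"ry":0,"rz":0,"jaw":4},
    {"x":0,"y":0,"z":0,"rx":0,"ry":0,"rz":0,"jaw":4},
    {"x":0,"y":0,"z":0,"rx":0,"ry":0,"rz":0,"jaw":4},
    {"x":0,"y":0,"z":0,"rx":0,"ry":0,"rz":0,"jaw":4}
  ]
}}

```text
clock: 11.45
tool_pos: [0.4613, -0.0396, 0.0254]
eef_rot: [0.797, 0.603, 0.0, 0.0]
contact_force: [0.4, 0.8, 6.7]
opening: 0.681
finger_force: 8.0
```

```bash
python3 -c "
from h import *
st()
"
```

```text
t 11.45 p [ 0.4613 -0.0396  0.0254] yaw 74.2 z [ 0.001 -0.    -1.   ] op 5.99 ff 8.0 F [0.4 0.8 6.7] q [ 0.01  0.93 -0.04  2.19  0.8   0.04 -1.09]
```

Request:
{"name": "send_rows", "arguments": {
  "motion": [
    {"x":0,"y":0,"z":-1,"rx":0,"ry":0,"rz":0,"jaw":4},
    {"x":0,"y":0,"z":-3,"rx":0,"ry":0,"rz":0,"jaw":4},
    {"x":0,"y":0,"z":-4,"rx":0,"ry":0,"rz":0,"jaw":4},
    {"x":0,"y":0,"z":-4,"rx":0,"ry":0,"rz":0,"jaw":4},
    {"x":0,"y":0,"z":-3,"rx":0,"ry":0,"rz":0,"jaw":4}
  ]
}}

```text
clock: 11.95
tool_pos: [0.4609, -0.0397, 0.177]
eef_rot: [0.797, 0.603, 0.0, 0.0]
contact_force: [1.1, -0.3, -1.9]
opening: 0.681
finger_force: 8.0
```

Request:
{"name": "send_rows", "arguments": {
  "motion": [
    {"x":-3.45,"y":2.1,"z":0,"rx":0,"ry":0,"rz":0,"jaw":4},
    {"x":-3.45,"y":2.1,"z":0,"rx":0,"ry":0,"rz":0,"jaw":4},
    {"x":-3.45,"y":2.1,"z":0,"rx":0,"ry":0,"rz":0,"jaw":4},
    {"x":-3.45,"y":2.1,"z":0,"rx":0,"ry":0,"rz":0,"jaw":4},
    {"x":-3.45,"y":2.1,"z":0,"rx":0,"ry":0,"rz":0,"jaw":4}
  ]
}}

```text
clock: 12.45
tool_pos: [0.5149, -0.2358, 0.1747]
eef_rot: [0.797, 0.603, -0.0, -0.0]
contact_force: [0.6, 0.5, -0.2]
opening: 0.679
finger_force: 8.0
```

Request:
{"name": "send_rows", "arguments": {
  "motion": [
    {"x":-3.45,"y":2.1,"z":0,"rx":0,"ry":0,"rz":0,"jaw":4},
    {"x":-3.45,"y":2.1,"z":0,"rx":0,"ry":0,"rz":0,"jaw":4},
    {"x":-3.45,"y":2.1,"z":0,"rx":0,"ry":0,"rz":0,"jaw":4},
    {"x":-3.45,"y":2.1,"z":0,"rx":0,"ry":0,"rz":0,"jaw":4},
    {"x":-3.45,"y":2.1,"z":0,"rx":0,"ry":0,"rz":0,"jaw":4}
  ]
}}

```text
clock: 12.95
tool_pos: [0.5689, -0.4302, 0.1744]
eef_rot: [0.797, 0.603, -0.0, -0.001]
contact_force: [0.7, 0.3, -1.5]
opening: 0.679
finger_force: 8.0
```

Request:
{"name": "send_rows", "arguments": {
  "motion": [
    {"x":0,"y":0,"z":0,"rx":0,"ry":0,"rz":0.135,"jaw":4},
    {"x":0,"y":0,"z":0,"rx":0,"ry":0,"rz":0.135,"jaw":4},
    {"x":0,"y":0,"z":0,"rx":0,"ry":0,"rz":0.135,"jaw":4},
    {"x":0,"y":0,"z":0,"rx":0,"ry":0,"rz":0.135,"jaw":4},
    {"x":0,"y":0,"z":0,"rx":0,"ry":0,"rz":0.135,"jaw":4}
  ]
}}

```text
clock: 13.45
tool_pos: [0.5689, -0.4283, 0.1743]
eef_rot: [0.953, 0.303, -0.001, -0.001]
contact_force: [0.3, -0.9, 0.2]
opening: 0.685
finger_force: 8.0
```

Request:
{"name": "send_rows", "arguments": {
  "motion": [
    {"x":0,"y":0,"z":0,"rx":0,"ry":0,"rz":0.135,"jaw":4},
    {"x":0,"y":0,"z":0,"rx":0,"ry":0,"rz":0.135,"jaw":4},
    {"x":0,"y":0,"z":0,"rx":0,"ry":0,"rz":0.135,"jaw":4},
    {"x":0,"y":0,"z":0,"rx":0,"ry":0,"rz":0,"jaw":4},
    {"x":0,"y":0,"z":0,"rx":0,"ry":0,"rz":0,"jaw":4}
  ]
}}

```text
clock: 13.95
tool_pos: [0.5692, -0.4283, 0.1745]
eef_rot: [0.994, 0.109, -0.001, -0.0]
contact_force: [-0.4, 0.3, -0.7]
opening: 0.682
finger_force: 8.0
```

```bash
python3 -c "
from h import *
st(); to([.5706,-.4292,.033],12.3); snap('wrist','w6')
"
```

```text
t 13.95 p [ 0.5692 -0.4283  0.1745] yaw 12.6 z [-0.001  0.    -1.   ] op 6.0 ff 8.0 F [-0.4  0.3 -0.7] q [ 0.73  0.91 -0.32  1.33  0.3   0.96 -1.  ]
d_cm [ 0.14  0.12 14.15] rot [-0.     0.001  0.005]
```

View pics/w6.png

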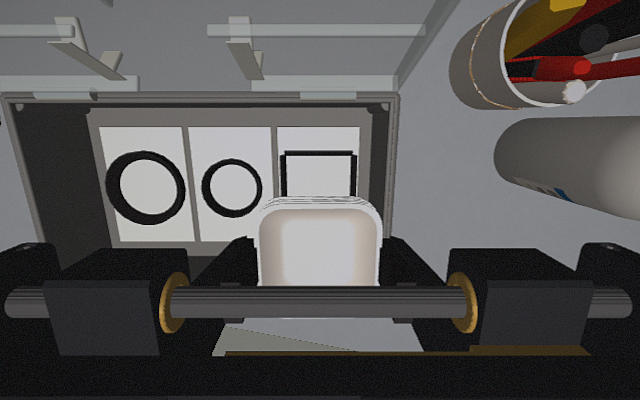

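The view shows the boats level in the jaws, centred at column 320, with the square's back wall centred at column 319. The ring mouths are at about (145,188) and (232,188).

```bash
python3 -c "
from h import *
s=load('w6')
for u,v in [(145.5,188),(232,188)]: print(np.round(ray(s,u,v,.019),4))
print('sq back edge outer top', np.round([ray(s,281,150,.018),ray(s,357,150,.018)],4))
m=(s['img'].max(2)<60)
comps(s,m,.018,(100,140,275,230))
"
```

```text
[ 0.5349 -0.2599  0.019 ]
[ 0.5536 -0.3443  0.019 ]
sq back edge outer top [[ 0.6011 -0.3851  0.018 ]
 [ 0.6171 -0.457   0.018 ]]
px [202 159] [261 217] rect 552.9 -343.8 size 57.7 60.5 ang 39.4 circ 552.6 -344.0 30.5
px [105 151] [184 224] rect 534.5 -258.7 size 74.3 79.6 ang 43.7 circ 533.8 -259.2 40.0
```

Request:
{"name": "send_rows", "arguments": {
  "motion": [
    {"x":0.2,"y":0.1,"z":3,"rx":0,"ry":0,"rz":0,"jaw":4},
    {"x":0,"y":0,"z":3,"rx":0,"ry":0,"rz":0,"jaw":4},
    {"x":0,"y":0,"z":3,"rx":0,"ry":0,"rz":0,"jaw":4},
    {"x":0,"y":0,"z":1,"rx":0,"ry":0,"rz":0,"jaw":4},
    {"x":0,"y":0,"z":1,"rx":0,"ry":0,"rz":0,"jaw":4}
  ]
}}

```text
clock: 14.5
tool_pos: [0.5716, -0.4291, 0.0641]
eef_rot: [0.994, 0.108, -0.0, -0.0]
contact_force: [-0.2, -0.3, 1.6]
opening: 0.681
finger_force: 8.0
```

Request:
{"name": "send_rows", "arguments": {
  "motion": [
    {"x":0,"y":0,"z":1,"rx":0,"ry":0,"rz":0,"jaw":4},
    {"x":0,"y":0,"z":1,"rx":0,"ry":0,"rz":0,"jaw":4},
    {"x":0,"y":0,"z":1,"rx":0,"ry":0,"rz":0,"jaw":4},
    {"x":0,"y":0,"z":0,"rx":0,"ry":0,"rz":0,"jaw":4},
    {"x":0,"y":0,"z":0,"rx":0,"ry":0,"rz":0,"jaw":4}
  ]
}}

```text
clock: 15.0
tool_pos: [0.5717, -0.4291, 0.0347]
eef_rot: [0.994, 0.108, -0.0, 0.0]
contact_force: [0.1, -0.6, 0.2]
opening: 0.683
finger_force: 8.0
```

```bash
python3 -c "
from h import *
st(); to([.5714,-.4293,.033],12.3)
"
```

```text
t 15.0 p [ 0.5717 -0.4291  0.0347] yaw 12.4 z [-0. -0. -1.] op 6.01 ff 8.0 F [ 0.1 -0.6  0.2] q [ 0.71  1.08 -0.27  1.37  0.36  0.74 -1.05]
d_cm [-0.03  0.01  0.17] rot [-0.     0.     0.001]
```

Request:
{"name": "send_rows", "arguments": {
  "motion": [
    {"x":0,"y":0,"z":0.2,"rx":0,"ry":0,"rz":0,"jaw":4},
    {"x":0,"y":0,"z":0,"rx":0,"ry":0,"rz":0,"jaw":6.7},
    {"x":0,"y":0,"z":0,"rx":0,"ry":0,"rz":0,"jaw":6.7},
    {"x":0,"y":0,"z":0,"rx":0,"ry":0,"rz":0,"jaw":6.7},
    {"x":0,"y":0,"z":-1,"rx":0,"ry":0,"rz":0,"jaw":6.7}
  ]
}}

```text
clock: 15.5
tool_pos: [0.5707, -0.4285, 0.0418]
eef_rot: [0.994, 0.108, -0.001, -0.001]
contact_force: [-0.1, 0.1, -0.1]
opening: 0.763
finger_force: 0.0
```

Request:
{"name": "send_rows", "arguments": {
  "motion": [
    {"x":0,"y":0,"z":-3,"rx":0,"ry":0,"rz":0,"jaw":6.7},
    {"x":0,"y":0,"z":-4.5,"rx":0,"ry":0,"rz":0,"jaw":6.7},
    {"x":0,"y":0,"z":-4.5,"rx":0,"ry":0,"rz":0,"jaw":8},
    {"x":0,"y":0,"z":-4.5,"rx":0,"ry":0,"rz":0,"jaw":8},
    {"x":0,"y":0,"z":-4.5,"rx":0,"ry":0,"rz":0,"jaw":8}
  ]
}}

```text
clock: 16.0
tool_pos: [0.5715, -0.4291, 0.2557]
eef_rot: [0.994, 0.108, 0.0, 0.0]
contact_force: [1.6, -0.2, -0.6]
opening: 0.909
finger_force: 0.0
```

Request:
{"name": "send_rows", "arguments": {
  "motion": [
    {"x":0,"y":-3.6,"z":0,"rx":0,"ry":0,"rz":0,"jaw":8},
    {"x":0,"y":-3.6,"z":0,"rx":0,"ry":0,"rz":0,"jaw":8},
    {"x":0,"y":-3.6,"z":0,"rx":0,"ry":0,"rz":0,"jaw":8},
    {"x":0,"y":-3.6,"z":0,"rx":0,"ry":0,"rz":0,"jaw":8},
    {"x":0,"y":-3.6,"z":0,"rx":0,"ry":0,"rz":0,"jaw":8}
  ]
}}

```text
clock: 16.5
tool_pos: [0.5328, -0.252, 0.2538]
eef_rot: [0.994, 0.108, 0.0, 0.0]
contact_force: [1.3, 0.3, -0.9]
opening: 0.907
finger_force: 0.0
```

Request:
{"name": "send_rows", "arguments": {
  "motion": [
    {"x":0,"y":-3.6,"z":0,"rx":0,"ry":0,"rz":0,"jaw":8},
    {"x":0,"y":-3.6,"z":0,"rx":0,"ry":0,"rz":0,"jaw":8},
    {"x":0,"y":-3.6,"z":0,"rx":0,"ry":0,"rz":0,"jaw":8},
    {"x":0,"y":-3.6,"z":0,"rx":0,"ry":0,"rz":0,"jaw":8},
    {"x":0,"y":-3.6,"z":0,"rx":0,"ry":0,"rz":0,"jaw":8}
  ]
}}

```text
clock: 17.0
tool_pos: [0.4944, -0.0762, 0.2537]
eef_rot: [0.994, 0.108, 0.001, 0.0]
contact_force: [1.0, -0.4, -1.1]
opening: 0.903
finger_force: 0.0
```

Request:
{"name": "send_rows", "arguments": {
  "motion": [
    {"x":-0.4,"y":-3.6,"z":0,"rx":0,"ry":0,"rz":0,"jaw":8},
    {"x":-0.4,"y":-3.6,"z":0,"rx":0,"ry":0,"rz":0,"jaw":8},
    {"x":-0.4,"y":-3.6,"z":0,"rx":0,"ry":0,"rz":0,"jaw":8},
    {"x":-0.4,"y":-3.6,"z":0,"rx":0,"ry":0,"rz":0,"jaw":8},
    {"x":-0.4,"y":-3.6,"z":0,"rx":0,"ry":0,"rz":0,"jaw":8}
  ]
}}

```text
clock: 17.5
tool_pos: [0.4362, 0.0954, 0.2537]
eef_rot: [0.994, 0.108, 0.001, -0.0]
contact_force: [0.3, -0.3, 0.2]
opening: 0.906
finger_force: 0.0
```

Request:
{"name": "send_rows", "arguments": {
  "motion": [
    {"x":0,"y":-3.6,"z":0,"rx":0,"ry":0,"rz":0,"jaw":8},
    {"x":0,"y":-3.6,"z":0,"rx":0,"ry":0,"rz":0,"jaw":8},
    {"x":0,"y":-3.6,"z":0,"rx":0,"ry":0,"rz":0,"jaw":8},
    {"x":0,"y":0,"z":0,"rx":0,"ry":0,"rz":0,"jaw":8},
    {"x":0,"y":0,"z":0,"rx":0,"ry":0,"rz":0,"jaw":8}
  ]
}}

```text
clock: 18.0
tool_pos: [0.4133, 0.2002, 0.2534]
eef_rot: [0.994, 0.109, 0.0, -0.0]
contact_force: [0.7, -0.8, -0.2]
opening: 0.909
finger_force: 0.0
```

```bash
python3 -c "
from h import *
st(); snap('wrist','w7')
"
```

```text
t 18.0 p [0.4133 0.2002 0.2534] yaw 12.5 z [ 0.001  0.    -1.   ] op 8.0 ff 0.0 F [ 0.7 -0.8 -0.2] q [-0.35  0.48 -0.3   2.04  0.23  0.65 -2.15]
```

View pics/w7.png

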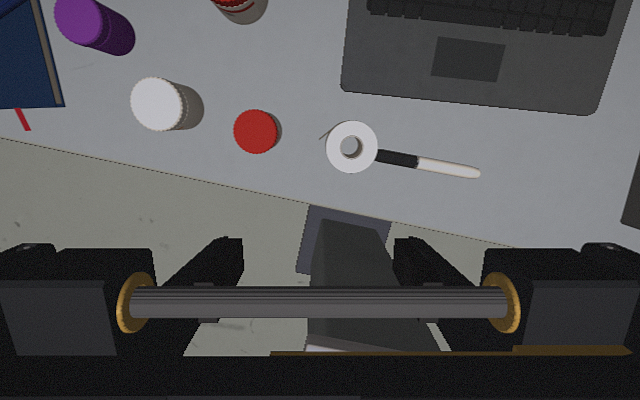

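The wide pot's white lid is at about (157,104), the red pot at (256,131), the roll at (352,147) with its loose end at upper left (322,137), and the marker runs from (377,155) to (480,172).

Run:
```python
from h import *
s=load('w7'); im=s['img'].astype(int); hsv=cv2.cvtColor(s['img'],cv2.COLOR_RGB2HSV)
red=(im[...,0]>120)&(im[...,1]<90)
comps(s,red,.06,(225,100,285,160))
wh=(im.min(2)>185)
comps(s,wh,.068,(120,70,205,140))
comps(s,im.min(2)>170,.04,(318,115,385,180))
comps(s,(im.min(2)>165)|(im.max(2)<60),.010,(376,140,490,185))
print(ray(s,321,138,.0),ray(s,351,147,.04))
```

```text
px [233 109] [276 153] rect 454.7 278.5 size 45.9 45.5 ang 55.9 circ 454.4 278.4 23.4
px [131  79] [179 128] rect 460.2 380.8 size 47.6 48.3 ang 12.5 circ 460.2 380.6 24.7
px [326 121] [377 172] rect 460.1 170.1 size 58.5 58.6 ang 39.6 circ 460.0 170.2 29.7
px [376 140] [479 176] rect 457.0 68.6 size 141.9 24.0 ang 86.2 circ 466.6 68.0 71.0
[0.46068311 0.20594173 0.        ] [0.46006016 0.17070129 0.04      ]
```

Request:
{"name": "send_rows", "arguments": {
  "motion": [
    {"x":1.9,"y":-2.25,"z":3,"rx":0,"ry":0,"rz":0,"jaw":8},
    {"x":1.9,"y":-2.25,"z":3,"rx":0,"ry":0,"rz":0,"jaw":8},
    {"x":1.9,"y":-2.25,"z":3,"rx":0,"ry":0,"rz":0,"jaw":8},
    {"x":0,"y":0,"z":0,"rx":0,"ry":0,"rz":0,"jaw":8},
    {"x":0,"y":0,"z":0,"rx":0,"ry":0,"rz":0,"jaw":8}
  ]
}}

```text
clock: 18.55
tool_pos: [0.4547, 0.2759, 0.1622]
eef_rot: [0.994, 0.107, -0.001, 0.001]
contact_force: [0.7, -0.7, 0.4]
opening: 0.906
finger_force: 0.0
```

Run:
```python
from h import *
st(); s=snap('wrist','w8'); im=s['img'].astype(int)
red=(im[...,0]>100)&(im[...,1]<70)
print(proj(s,[.4545,.2785,.06]))
comps(s,red,.06,(240,100,400,260))
to([.4545,.2785,.03],12.3)
```

```text
t 18.55 p [0.4547 0.2759 0.1622] yaw 12.3 z [-0.002 -0.002 -1.   ] op 7.97 ff 0.0 F [ 0.7 -0.7  0.4] q [-0.49  0.7  -0.23  1.93  0.29  0.55 -2.28]
(np.float64(313.89983096518057), np.float64(204.85977181779742))
px [286 177] [341 230] rect 455.0 279.0 size 45.6 45.7 ang 12.2 circ 454.8 279.3 23.6
d_cm [ 0.04 -0.31 13.31] rot [ 0.001  0.001 -0.001]
```

Request:
{"name": "send_rows", "arguments": {
  "motion": [
    {"x":0.1,"y":-0.3,"z":3,"rx":0,"ry":0,"rz":0,"jaw":8},
    {"x":0,"y":0,"z":4,"rx":0,"ry":0,"rz":0,"jaw":8},
    {"x":0,"y":0,"z":4,"rx":0,"ry":0,"rz":0,"jaw":8},
    {"x":0,"y":0,"z":2.3,"rx":0,"ry":0,"rz":0,"jaw":8},
    {"x":0,"y":0,"z":0,"rx":0,"ry":0,"rz":0,"jaw":8}
  ]
}}

```text
clock: 19.1
tool_pos: [0.454, 0.2783, 0.0288]
eef_rot: [0.994, 0.107, -0.002, 0.002]
contact_force: [-0.7, -0.1, 0.0]
opening: 0.911
finger_force: 0.0
```

Request:
{"name": "send_rows", "arguments": {
  "grip_force": 12,
  "motion": [
    {"x":0,"y":0,"z":0,"rx":0,"ry":0,"rz":0,"jaw":3},
    {"x":0,"y":0,"z":0,"rx":0,"ry":0,"rz":0,"jaw":3},
    {"x":0,"y":0,"z":0,"rx":0,"ry":0,"rz":0,"jaw":3},
    {"x":0,"y":0,"z":0,"rx":0,"ry":0,"rz":0,"jaw":3},
    {"x":0,"y":0,"z":0,"rx":0,"ry":0,"rz":0,"jaw":3}
  ]
}}

```text
clock: 19.6
tool_pos: [0.4554, 0.2809, 0.0305]
eef_rot: [0.994, 0.108, 0.0, -0.0]
contact_force: [-0.1, -0.5, 4.5]
opening: 0.522
finger_force: 12.4
```

Run:
```python
from h import *
st()
```

```text
t 19.6 p [0.4554 0.2809 0.0305] yaw 12.3 z [ 0.001  0.001 -1.   ] op 4.59 ff 12.4 F [-0.1 -0.5  4.5] q [-0.57  0.93 -0.11  1.97  0.37  0.26 -2.35]
```

Request:
{"name": "send_rows", "arguments": {
  "motion": [
    {"x":0,"y":0,"z":-2,"rx":0,"ry":0,"rz":0,"jaw":3},
    {"x":0,"y":0,"z":-4,"rx":0,"ry":0,"rz":0,"jaw":3},
    {"x":0,"y":0,"z":-4,"rx":0,"ry":0,"rz":0,"jaw":3},
    {"x":0,"y":0,"z":-4,"rx":0,"ry":0,"rz":0,"jaw":3},
    {"x":0,"y":0,"z":-3,"rx":0,"ry":0,"rz":0,"jaw":3}
  ]
}}

```text
clock: 20.1
tool_pos: [0.4551, 0.281, 0.2022]
eef_rot: [0.994, 0.108, 0.001, -0.001]
contact_force: [-0.0, -0.0, -0.9]
opening: 0.523
finger_force: 12.1
```

Request:
{"name": "send_rows", "arguments": {
  "motion": [
    {"x":-0.2,"y":3.5,"z":0,"rx":0,"ry":0,"rz":0,"jaw":3},
    {"x":-0.2,"y":3.5,"z":0,"rx":0,"ry":0,"rz":0,"jaw":3},
    {"x":-0.2,"y":3.5,"z":0,"rx":0,"ry":0,"rz":0,"jaw":3},
    {"x":-0.2,"y":3.5,"z":0,"rx":0,"ry":0,"rz":0,"jaw":3},
    {"x":-0.2,"y":3.5,"z":0,"rx":0,"ry":0,"rz":0,"jaw":3}
  ]
}}

```text
clock: 20.6
tool_pos: [0.4825, 0.1063, 0.1999]
eef_rot: [0.994, 0.108, -0.0, 0.0]
contact_force: [0.4, -0.1, -1.1]
opening: 0.52
finger_force: 12.1
```

Request:
{"name": "send_rows", "arguments": {
  "motion": [
    {"x":-0.2,"y":3.5,"z":0,"rx":0,"ry":0,"rz":0,"jaw":3},
    {"x":-0.2,"y":3.5,"z":0,"rx":0,"ry":0,"rz":0,"jaw":3},
    {"x":-0.2,"y":3.5,"z":0,"rx":0,"ry":0,"rz":0,"jaw":3},
    {"x":-0.2,"y":3.5,"z":0,"rx":0,"ry":0,"rz":0,"jaw":3},
    {"x":-0.2,"y":3.5,"z":0,"rx":0,"ry":0,"rz":0,"jaw":3}
  ]
}}

```text
clock: 21.1
tool_pos: [0.5102, -0.0668, 0.1998]
eef_rot: [0.994, 0.108, -0.0, 0.0]
contact_force: [0.2, -0.2, -1.4]
opening: 0.521
finger_force: 12.1
```

Request:
{"name": "send_rows", "arguments": {
  "motion": [
    {"x":-0.2,"y":3.5,"z":0,"rx":0,"ry":0,"rz":0,"jaw":3},
    {"x":-0.2,"y":3.5,"z":0,"rx":0,"ry":0,"rz":0,"jaw":3},
    {"x":-0.2,"y":3.5,"z":0,"rx":0,"ry":0,"rz":0,"jaw":3},
    {"x":-0.2,"y":3.5,"z":0,"rx":0,"ry":0,"rz":0,"jaw":3},
    {"x":-0.2,"y":3.5,"z":0,"rx":0,"ry":0,"rz":0,"jaw":3}
  ]
}}

```text
clock: 21.6
tool_pos: [0.5377, -0.2399, 0.1997]
eef_rot: [0.994, 0.108, -0.0, -0.0]
contact_force: [0.2, 1.4, -0.8]
opening: 0.517
finger_force: 12.1
```

Request:
{"name": "send_rows", "arguments": {
  "motion": [
    {"x":-0.2,"y":3.5,"z":0,"rx":0,"ry":0,"rz":0,"jaw":3},
    {"x":-0.2,"y":3.5,"z":0,"rx":0,"ry":0,"rz":0,"jaw":3},
    {"x":-0.2,"y":3.5,"z":0,"rx":0,"ry":0,"rz":0,"jaw":3},
    {"x":0,"y":0,"z":0,"rx":0,"ry":0,"rz":0,"jaw":3},
    {"x":0,"y":0,"z":0,"rx":0,"ry":0,"rz":0,"jaw":3}
  ]
}}

```text
clock: 22.1
tool_pos: [0.554, -0.3426, 0.1992]
eef_rot: [0.994, 0.107, -0.001, -0.0]
contact_force: [1.3, 0.7, -1.0]
opening: 0.523
finger_force: 12.1
```

Run:
```python
from h import *
st(); to([.5527,-.344,.038],12.3)
```

```text
t 22.1 p [ 0.554  -0.3426  0.1992] yaw 12.3 z [-0.001  0.001 -1.   ] op 4.6 ff 12.1 F [ 1.3  0.7 -1. ] q [ 0.69  0.8  -0.39  1.52  0.36  0.89 -1.18]
d_cm [-0.14  0.12 16.12] rot [-0.001  0.001 -0.001]
```

Request:
{"name": "send_rows", "arguments": {
  "motion": [
    {"x":-0.1,"y":0.1,"z":4,"rx":0,"ry":0,"rz":0,"jaw":3},
    {"x":0,"y":0,"z":4,"rx":0,"ry":0,"rz":0,"jaw":3},
    {"x":0,"y":0,"z":3,"rx":0,"ry":0,"rz":0,"jaw":3},
    {"x":0,"y":0,"z":1,"rx":0,"ry":0,"rz":0,"jaw":3},
    {"x":0,"y":0,"z":1,"rx":0,"ry":0,"rz":0,"jaw":3}
  ]
}}

```text
clock: 22.6
tool_pos: [0.5544, -0.3419, 0.0696]
eef_rot: [0.994, 0.109, -0.0, -0.0]
contact_force: [0.2, -0.5, -0.1]
opening: 0.521
finger_force: 12.1
```

Request:
{"name": "send_rows", "arguments": {
  "motion": [
    {"x":0,"y":0,"z":1,"rx":0,"ry":0,"rz":0,"jaw":3},
    {"x":0,"y":0,"z":1,"rx":0,"ry":0,"rz":0,"jaw":3},
    {"x":0,"y":0,"z":1,"rx":0,"ry":0,"rz":0,"jaw":3},
    {"x":0,"y":0,"z":0,"rx":0,"ry":0,"rz":0,"jaw":3},
    {"x":0,"y":0,"z":0,"rx":0,"ry":0,"rz":0,"jaw":3}
  ]
}}

```text
clock: 23.1
tool_pos: [0.5539, -0.3435, 0.0398]
eef_rot: [0.994, 0.108, -0.0, -0.0]
contact_force: [-0.5, 0.5, -0.3]
opening: 0.525
finger_force: 12.1
```

Run:
```python
from h import *
st(); to([.5527,-.344,.038],12.3)
```

```text
t 23.1 p [ 0.5539 -0.3435  0.0398] yaw 12.4 z [-0. -0. -1.] op 4.62 ff 12.1 F [-0.5  0.5 -0.3] q [ 0.64  1.01 -0.3   1.6   0.46  0.61 -1.26]
d_cm [-0.13  0.03  0.18] rot [-0.     0.     0.001]
```

Request:
{"name": "send_rows", "arguments": {
  "motion": [
    {"x":0,"y":0,"z":0.2,"rx":0,"ry":0,"rz":0,"jaw":3},
    {"x":0,"y":0,"z":0,"rx":0,"ry":0,"rz":0,"jaw":6},
    {"x":0,"y":0,"z":0,"rx":0,"ry":0,"rz":0,"jaw":6},
    {"x":0,"y":0,"z":0,"rx":0,"ry":0,"rz":0,"jaw":6},
    {"x":0,"y":0,"z":-1,"rx":0,"ry":0,"rz":0,"jaw":6}
  ]
}}

```text
clock: 23.6
tool_pos: [0.5529, -0.3432, 0.047]
eef_rot: [0.994, 0.108, -0.001, -0.001]
contact_force: [-0.3, -0.1, -0.8]
opening: 0.683
finger_force: 0.0
```

Request:
{"name": "send_rows", "arguments": {
  "motion": [
    {"x":0,"y":0,"z":-3,"rx":0,"ry":0,"rz":0,"jaw":6},
    {"x":0,"y":0,"z":-4,"rx":0,"ry":0,"rz":0,"jaw":6},
    {"x":0,"y":0,"z":-4,"rx":0,"ry":0,"rz":0,"jaw":8},
    {"x":0,"y":0,"z":-4,"rx":0,"ry":0,"rz":0,"jaw":8},
    {"x":0,"y":0,"z":-4,"rx":0,"ry":0,"rz":0,"jaw":8}
  ]
}}

```text
clock: 24.1
tool_pos: [0.5538, -0.3434, 0.2403]
eef_rot: [0.994, 0.108, 0.0, 0.0]
contact_force: [0.3, -0.9, 0.1]
opening: 0.903
finger_force: 0.0
```

Request:
{"name": "send_rows", "arguments": {
  "motion": [
    {"x":0.2,"y":-3.5,"z":0,"rx":0,"ry":0,"rz":0,"jaw":8},
    {"x":0.2,"y":-3.5,"z":0,"rx":0,"ry":0,"rz":0,"jaw":8},
    {"x":0.2,"y":-3.5,"z":0,"rx":0,"ry":0,"rz":0,"jaw":8},
    {"x":0.2,"y":-3.5,"z":0,"rx":0,"ry":0,"rz":0,"jaw":8},
    {"x":0.2,"y":-3.5,"z":0,"rx":0,"ry":0,"rz":0,"jaw":8}
  ]
}}

```text
clock: 24.6
tool_pos: [0.5259, -0.1691, 0.2387]
eef_rot: [0.994, 0.108, 0.0, 0.0]
contact_force: [1.1, 0.1, 0.2]
opening: 0.907
finger_force: 0.0
```

Request:
{"name": "send_rows", "arguments": {
  "motion": [
    {"x":0.2,"y":-3.5,"z":0,"rx":0,"ry":0,"rz":0,"jaw":8},
    {"x":0.2,"y":-3.5,"z":0,"rx":0,"ry":0,"rz":0,"jaw":8},
    {"x":0.2,"y":-3.5,"z":0,"rx":0,"ry":0,"rz":0,"jaw":8},
    {"x":0.2,"y":-3.5,"z":0,"rx":0,"ry":0,"rz":0,"jaw":8},
    {"x":0.2,"y":-3.5,"z":0,"rx":0,"ry":0,"rz":0,"jaw":8}
  ]
}}

```text
clock: 25.1
tool_pos: [0.4983, 0.004, 0.2386]
eef_rot: [0.994, 0.108, 0.0, 0.0]
contact_force: [0.5, -0.3, 0.6]
opening: 0.906
finger_force: 0.0
```

Request:
{"name": "send_rows", "arguments": {
  "motion": [
    {"x":0.2,"y":-3.5,"z":0,"rx":0,"ry":0,"rz":0,"jaw":8},
    {"x":0.2,"y":-3.5,"z":0,"rx":0,"ry":0,"rz":0,"jaw":8},
    {"x":0.2,"y":-3.5,"z":0,"rx":0,"ry":0,"rz":0,"jaw":8},
    {"x":0.2,"y":-3.5,"z":0,"rx":0,"ry":0,"rz":0,"jaw":8},
    {"x":0.2,"y":-3.5,"z":0,"rx":0,"ry":0,"rz":0,"jaw":8}
  ]
}}

```text
clock: 25.6
tool_pos: [0.4706, 0.1773, 0.2386]
eef_rot: [0.994, 0.108, 0.0, -0.0]
contact_force: [0.0, 0.0, -0.5]
opening: 0.909
finger_force: 0.0
```

Request:
{"name": "send_rows", "arguments": {
  "motion": [
    {"x":0.2,"y":-3.5,"z":0,"rx":0,"ry":0,"rz":0,"jaw":8},
    {"x":0.2,"y":-3.5,"z":0,"rx":0,"ry":0,"rz":0,"jaw":8},
    {"x":0.2,"y":-3.5,"z":0,"rx":0,"ry":0,"rz":0,"jaw":8},
    {"x":0.2,"y":-3.5,"z":0,"rx":0,"ry":0,"rz":0,"jaw":8},
    {"x":0.2,"y":-3.5,"z":0,"rx":0,"ry":0,"rz":0,"jaw":8}
  ]
}}

```text
clock: 26.1
tool_pos: [0.4428, 0.3504, 0.2386]
eef_rot: [0.994, 0.108, 0.0, -0.0]
contact_force: [0.4, 0.3, 0.1]
opening: 0.908
finger_force: 0.0
```

Request:
{"name": "send_rows", "arguments": {
  "motion": [
    {"x":0,"y":0,"z":2,"rx":0,"ry":0,"rz":0,"jaw":8},
    {"x":0,"y":0,"z":2,"rx":0,"ry":0,"rz":0,"jaw":8},
    {"x":0,"y":0,"z":0,"rx":0,"ry":0,"rz":0,"jaw":8},
    {"x":0,"y":0,"z":0,"rx":0,"ry":0,"rz":0,"jaw":8},
    {"x":0,"y":0,"z":0,"rx":0,"ry":0,"rz":0,"jaw":8}
  ]
}}

```text
clock: 26.6
tool_pos: [0.4437, 0.3492, 0.199]
eef_rot: [0.994, 0.107, 0.001, -0.001]
contact_force: [0.5, -0.1, -0.4]
opening: 0.905
finger_force: 0.0
```

Run:
```python
from h import *
st(); s=snap('wrist','w9'); im=s['img'].astype(int)
print(proj(s,[.460,.381,.068]))
for t in (150,170): comps(s,im.min(2)>t,.068,(200,60,440,250),400)
to([.460,.381,.034],12.3)
t=snap('top','top2');
```

```text
t 26.6 p [0.4437 0.3492 0.199 ] yaw 12.3 z [ 0.001  0.001 -1.   ] op 7.96 ff 0.0 F [ 0.5 -0.1 -0.4] q [-0.56  0.69 -0.31  1.8   0.31  0.7  -2.4 ]
(np.float64(286.9146852619113), np.float64(172.9320955751737))
px [258 143] [316 201] rect 459.9 381.4 size 52.7 52.0 ang 6.5 circ 460.3 381.2 26.9
px [259 145] [314 199] rect 460.2 381.5 size 49.1 49.9 ang 12.3 circ 460.1 381.5 25.5
d_cm [ 2.24 -2.74 16.51] rot [-0.001 -0.002  0.001]
```

Request:
{"name": "send_rows", "arguments": {
  "motion": [
    {"x":1.1,"y":-1.4,"z":2,"rx":0,"ry":0,"rz":0,"jaw":8},
    {"x":1.1,"y":-1.4,"z":2,"rx":0,"ry":0,"rz":0,"jaw":8},
    {"x":0,"y":0,"z":2,"rx":0,"ry":0,"rz":0,"jaw":8},
    {"x":0,"y":0,"z":0,"rx":0,"ry":0,"rz":0,"jaw":8},
    {"x":0,"y":0,"z":0,"rx":0,"ry":0,"rz":0,"jaw":8}
  ]
}}

```text
clock: 27.2
tool_pos: [0.4587, 0.3807, 0.1383]
eef_rot: [0.994, 0.108, -0.0, 0.0]
contact_force: [0.3, 0.3, 0.5]
opening: 0.91
finger_force: 0.0
```

Run:
```python
from h import *
st(); to([.460,.3813,.034],12.3)
```

```text
t 27.2 p [0.4587 0.3807 0.1383] yaw 12.3 z [-0. -0. -1.] op 8.01 ff 0.0 F [0.3 0.3 0.5] q [-0.61  0.81 -0.28  1.75  0.34  0.63 -2.44]
d_cm [ 0.15 -0.03 10.43] rot [0.    0.    0.001]
```

Request:
{"name": "send_rows", "arguments": {
  "motion": [
    {"x":0.15,"y":0,"z":3.5,"rx":0,"ry":0,"rz":0,"jaw":8},
    {"x":0,"y":0,"z":3.5,"rx":0,"ry":0,"rz":0,"jaw":8},
    {"x":0,"y":0,"z":3.4,"rx":0,"ry":0,"rz":0,"jaw":8},
    {"x":0,"y":0,"z":0,"rx":0,"ry":0,"rz":0,"jaw":8},
    {"x":0,"y":0,"z":0,"rx":0,"ry":0,"rz":0,"jaw":8}
  ]
}}

```text
clock: 27.7
tool_pos: [0.4605, 0.3816, 0.0351]
eef_rot: [0.994, 0.108, 0.0, -0.0]
contact_force: [-0.1, 0.2, 0.3]
opening: 0.908
finger_force: 0.0
```

Request:
{"name": "send_rows", "arguments": {
  "grip_force": 14,
  "motion": [
    {"x":0,"y":0,"z":0,"rx":0,"ry":0,"rz":0,"jaw":3.5},
    {"x":0,"y":0,"z":0,"rx":0,"ry":0,"rz":0,"jaw":3.5},
    {"x":0,"y":0,"z":0,"rx":0,"ry":0,"rz":0,"jaw":3.5},
    {"x":0,"y":0,"z":0,"rx":0,"ry":0,"rz":0,"jaw":3.5},
    {"x":0,"y":0,"z":0,"rx":0,"ry":0,"rz":0,"jaw":3.5}
  ]
}}

```text
clock: 28.2
tool_pos: [0.4605, 0.3818, 0.0348]
eef_rot: [0.994, 0.108, 0.001, -0.0]
contact_force: [0.1, -0.3, 6.6]
opening: 0.602
finger_force: 14.0
```

Run:
```python
from h import *
st(); s=get_state(); p=s['tool_pos']; p[2]+=.15; to([.534,-.2591,p[2]],12.3)
```

```text
t 28.2 p [0.4605 0.3818 0.0348] yaw 12.4 z [ 0.001  0.001 -1.   ] op 5.3 ff 14.0 F [ 0.1 -0.3  6.6] q [-0.65  0.97 -0.2   1.77  0.4   0.44 -2.49]
d_cm [ -6.52  64.16 -15.06] rot [-0.001 -0.001  0.001]
```

Request:
{"name": "send_rows", "arguments": {
  "motion": [
    {"x":0,"y":0,"z":-2,"rx":0,"ry":0,"rz":0,"jaw":3.5},
    {"x":0,"y":0,"z":-4,"rx":0,"ry":0,"rz":0,"jaw":3.5},
    {"x":0,"y":0,"z":-4,"rx":0,"ry":0,"rz":0,"jaw":3.5},
    {"x":0,"y":0,"z":-4,"rx":0,"ry":0,"rz":0,"jaw":3.5},
    {"x":0,"y":0,"z":-3,"rx":0,"ry":0,"rz":0,"jaw":3.5}
  ]
}}

```text
clock: 28.7
tool_pos: [0.4603, 0.3815, 0.2063]
eef_rot: [0.994, 0.108, 0.001, -0.001]
contact_force: [-0.1, 0.1, -0.8]
opening: 0.6
finger_force: 14.0
```

Request:
{"name": "send_rows", "arguments": {
  "motion": [
    {"x":-0.36,"y":3.56,"z":0,"rx":0,"ry":0,"rz":0,"jaw":3.5},
    {"x":-0.36,"y":3.56,"z":0,"rx":0,"ry":0,"rz":0,"jaw":3.5},
    {"x":-0.36,"y":3.56,"z":0,"rx":0,"ry":0,"rz":0,"jaw":3.5},
    {"x":-0.36,"y":3.56,"z":0,"rx":0,"ry":0,"rz":0,"jaw":3.5},
    {"x":-0.36,"y":3.56,"z":0,"rx":0,"ry":0,"rz":0,"jaw":3.5}
  ]
}}

```text
clock: 29.2
tool_pos: [0.4804, 0.2019, 0.2038]
eef_rot: [0.994, 0.108, -0.0, 0.0]
contact_force: [-0.1, 0.1, -0.4]
opening: 0.603
finger_force: 14.0
```

Request:
{"name": "send_rows", "arguments": {
  "motion": [
    {"x":-0.36,"y":3.56,"z":0,"rx":0,"ry":0,"rz":0,"jaw":3.5},
    {"x":-0.36,"y":3.56,"z":0,"rx":0,"ry":0,"rz":0,"jaw":3.5},
    {"x":-0.36,"y":3.56,"z":0,"rx":0,"ry":0,"rz":0,"jaw":3.5},
    {"x":-0.36,"y":3.56,"z":0,"rx":0,"ry":0,"rz":0,"jaw":3.5},
    {"x":-0.36,"y":3.56,"z":0,"rx":0,"ry":0,"rz":0,"jaw":3.5}
  ]
}}

```text
clock: 29.7
tool_pos: [0.5009, 0.0243, 0.2038]
eef_rot: [0.994, 0.108, -0.0, 0.0]
contact_force: [0.5, 0.3, 0.2]
opening: 0.598
finger_force: 14.0
```

Request:
{"name": "send_rows", "arguments": {
  "motion": [
    {"x":-0.36,"y":3.56,"z":0,"rx":0,"ry":0,"rz":0,"jaw":3.5},
    {"x":-0.36,"y":3.56,"z":0,"rx":0,"ry":0,"rz":0,"jaw":3.5},
    {"x":-0.36,"y":3.56,"z":0,"rx":0,"ry":0,"rz":0,"jaw":3.5},
    {"x":-0.36,"y":3.56,"z":0,"rx":0,"ry":0,"rz":0,"jaw":3.5},
    {"x":-0.36,"y":3.56,"z":0,"rx":0,"ry":0,"rz":0,"jaw":3.5}
  ]
}}

```text
clock: 30.2
tool_pos: [0.5214, -0.1535, 0.2037]
eef_rot: [0.994, 0.108, -0.0, -0.0]
contact_force: [0.9, 0.4, -0.4]
opening: 0.599
finger_force: 14.0
```

Request:
{"name": "send_rows", "arguments": {
  "motion": [
    {"x":-0.36,"y":3.56,"z":0,"rx":0,"ry":0,"rz":0,"jaw":3.5},
    {"x":-0.36,"y":3.56,"z":0,"rx":0,"ry":0,"rz":0,"jaw":3.5},
    {"x":-0.36,"y":3.56,"z":0,"rx":0,"ry":0,"rz":0,"jaw":3.5},
    {"x":0,"y":0,"z":0,"rx":0,"ry":0,"rz":0,"jaw":3.5},
    {"x":0,"y":0,"z":0,"rx":0,"ry":0,"rz":0,"jaw":3.5}
  ]
}}

```text
clock: 30.7
tool_pos: [0.5334, -0.2593, 0.2034]
eef_rot: [0.994, 0.107, -0.001, -0.0]
contact_force: [-0.9, 0.6, -0.2]
opening: 0.602
finger_force: 14.0
```

Run:
```python
from h import *
st(); to([.534,-.2591,.0425],12.3); snap('wrist','w10')
```

```text
t 30.7 p [ 0.5334 -0.2593  0.2034] yaw 12.2 z [-0.001  0.    -1.   ] op 5.3 ff 14.0 F [-0.9  0.6 -0.2] q [ 0.62  0.73 -0.43  1.7   0.4   0.8  -1.35]
d_cm [8.000e-02 1.000e-02 1.609e+01] rot [-0.001  0.001 -0.001]
```

View pics/w10.png

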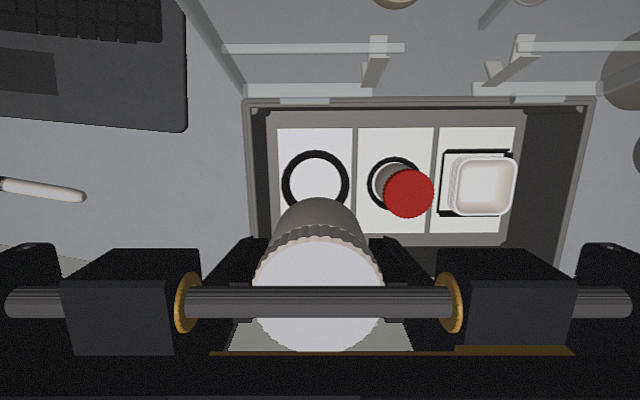

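The boats sit square at (482,186), the red pot stands in its ring at (408,193), and the wide ring is free at (315,183). I'll lower the wide pot.

Request:
{"name": "send_rows", "arguments": {
  "motion": [
    {"x":0.1,"y":0,"z":4,"rx":0,"ry":0,"rz":0,"jaw":3.5},
    {"x":0,"y":0,"z":4,"rx":0,"ry":0,"rz":0,"jaw":3.5},
    {"x":0,"y":0,"z":3,"rx":0,"ry":0,"rz":0,"jaw":3.5},
    {"x":0,"y":0,"z":1,"rx":0,"ry":0,"rz":0,"jaw":3.5},
    {"x":0,"y":0,"z":1,"rx":0,"ry":0,"rz":0,"jaw":3.5}
  ]
}}

```text
clock: 31.25
tool_pos: [0.5354, -0.2569, 0.0736]
eef_rot: [0.994, 0.109, -0.0, -0.0]
contact_force: [0.1, -0.0, -0.6]
opening: 0.602
finger_force: 14.0
```

Request:
{"name": "send_rows", "arguments": {
  "motion": [
    {"x":0,"y":0,"z":1,"rx":0,"ry":0,"rz":0,"jaw":3.5},
    {"x":0,"y":0,"z":1,"rx":0,"ry":0,"rz":0,"jaw":3.5},
    {"x":0,"y":0,"z":1,"rx":0,"ry":0,"rz":0,"jaw":3.5},
    {"x":0,"y":0,"z":0,"rx":0,"ry":0,"rz":0,"jaw":3.5},
    {"x":0,"y":0,"z":0,"rx":0,"ry":0,"rz":0,"jaw":3.5}
  ]
}}

```text
clock: 31.75
tool_pos: [0.535, -0.2583, 0.0438]
eef_rot: [0.994, 0.108, -0.0, 0.0]
contact_force: [0.7, 0.4, -0.7]
opening: 0.6
finger_force: 14.0
```

Run:
```python
from h import *
st(); to([.534,-.2591,.042],12.3)
```

```text
t 31.75 p [ 0.535  -0.2583  0.0438] yaw 12.4 z [-0. -0. -1.] op 5.28 ff 14.0 F [ 0.7  0.4 -0.7] q [ 0.54  0.96 -0.29  1.78  0.54  0.48 -1.48]
d_cm [-0.11  0.05  0.18] rot [-0.     0.     0.001]
```

Request:
{"name": "send_rows", "arguments": {
  "motion": [
    {"x":0,"y":0,"z":0.2,"rx":0,"ry":0,"rz":0,"jaw":3.5},
    {"x":0,"y":0,"z":0,"rx":0,"ry":0,"rz":0,"jaw":6.6},
    {"x":0,"y":0,"z":0,"rx":0,"ry":0,"rz":0,"jaw":6.6},
    {"x":0,"y":0,"z":0,"rx":0,"ry":0,"rz":0,"jaw":6.6},
    {"x":0,"y":0,"z":-1,"rx":0,"ry":0,"rz":0,"jaw":6.6}
  ]
}}

```text
clock: 32.25
tool_pos: [0.5341, -0.2581, 0.0512]
eef_rot: [0.994, 0.108, -0.001, -0.0]
contact_force: [-0.3, -0.3, 0.5]
opening: 0.744
finger_force: 0.0
```

Request:
{"name": "send_rows", "arguments": {
  "motion": [
    {"x":0,"y":0,"z":-3,"rx":0,"ry":0,"rz":0,"jaw":6.6},
    {"x":0,"y":0,"z":-4,"rx":0,"ry":0,"rz":0,"jaw":6.6},
    {"x":0,"y":0,"z":-4,"rx":0,"ry":0,"rz":0,"jaw":6.6},
    {"x":0,"y":0,"z":-4,"rx":0,"ry":0,"rz":0,"jaw":6.6},
    {"x":0,"y":0,"z":-4,"rx":0,"ry":0,"rz":0,"jaw":6.6}
  ]
}}

```text
clock: 32.75
tool_pos: [0.5346, -0.2581, 0.2443]
eef_rot: [0.994, 0.108, 0.0, 0.0]
contact_force: [0.0, -0.3, -0.5]
opening: 0.749
finger_force: 0.0
```

Request:
{"name": "send_rows", "arguments": {
  "motion": [
    {"x":0,"y":0,"z":-4,"rx":0,"ry":0,"rz":0,"jaw":2.8},
    {"x":0,"y":0,"z":-4,"rx":0,"ry":0,"rz":0,"jaw":2.8},
    {"x":0,"y":0,"z":-4,"rx":0,"ry":0,"rz":0,"jaw":2.8},
    {"x":0,"y":0,"z":-2,"rx":0,"ry":0,"rz":0,"jaw":2.8},
    {"x":0,"y":0,"z":0,"rx":0,"ry":0,"rz":0,"jaw":2.8}
  ]
}}

```text
clock: 33.25
tool_pos: [0.5364, -0.2583, 0.3859]
eef_rot: [0.994, 0.108, 0.003, 0.002]
contact_force: [0.7, 0.3, 0.1]
opening: 0.331
finger_force: 0.0
```

Run:
```python
from h import *
st(); s=snap('wrist','w11'); c=snap('top','top3')
cv2.imwrite('pics/c3.png',np.hstack([s['img'][:,:,::-1],cv2.resize(c['img'][150:235,395:505,::-1],(160,124))if 0 else s['img'][:,:1,::-1]]))
```

```text
t 33.25 p [ 0.5364 -0.2583  0.3859] yaw 12.4 z [ 0.007 -0.003 -1.   ] op 2.91 ff 0.0 F [0.7 0.3 0.1] q [ 0.66  0.55 -0.51  1.45  0.28  1.21 -1.24]
```

View pics/w11.png

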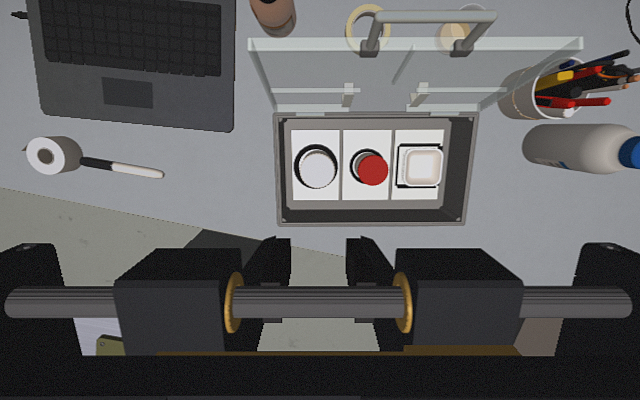

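All three items are seated. The bail bar of the open tray is at about (433,15) in the view.

Run:
```python
from h import *
s=load('w11')
for th in (1.75,1.8,1.85):
    x=.085-.21*np.cos(th); z=.08+.21*np.sin(th); p=[.5524+x*.977,-.3439+x*.213,z]; print(th,np.round(p,4),np.round(proj(s,p),1))
```

```text
1.75 [ 0.672  -0.3178  0.2866] [438.   46.5]
1.8 [ 0.6821 -0.3156  0.2845] [438.3  31.5]
1.85 [ 0.692  -0.3135  0.2819] [438.4  16.8]
```

Request:
{"name": "send_rows", "arguments": {
  "motion": [
    {"x":3.6,"y":2.2,"z":0,"rx":0,"ry":0,"rz":0,"jaw":2.6},
    {"x":3.6,"y":2.2,"z":0,"rx":0,"ry":0,"rz":0,"jaw":2.6},
    {"x":3.6,"y":2.2,"z":0,"rx":0,"ry":0,"rz":0,"jaw":2.6},
    {"x":3.2,"y":2.2,"z":0,"rx":0,"ry":0,"rz":0,"jaw":2.6},
    {"x":0,"y":0,"z":0,"rx":0,"ry":0,"rz":-0.143,"jaw":2.6}
  ]
}}

```text
clock: 33.85
tool_pos: [0.6934, -0.3148, 0.3754]
eef_rot: [0.984, 0.18, -0.002, -0.001]
contact_force: [0.5, -0.0, -0.8]
opening: 0.293
finger_force: 0.0
```

Request:
{"name": "send_rows", "arguments": {
  "motion": [
    {"x":0,"y":0,"z":0,"rx":0,"ry":0,"rz":-0.143,"jaw":2.6},
    {"x":0,"y":0,"z":0,"rx":0,"ry":0,"rz":-0.143,"jaw":2.6},
    {"x":0,"y":0,"z":0,"rx":0,"ry":0,"rz":-0.143,"jaw":2.6},
    {"x":0,"y":0,"z":0,"rx":0,"ry":0,"rz":-0.143,"jaw":2.6},
    {"x":0,"y":0,"z":0,"rx":0,"ry":0,"rz":-0.143,"jaw":2.6}
  ]
}}

```text
clock: 34.35
tool_pos: [0.69, -0.314, 0.379]
eef_rot: [0.858, 0.514, -0.002, -0.002]
contact_force: [-0.2, -0.4, -0.1]
opening: 0.296
finger_force: 0.0
```

Request:
{"name": "send_rows", "arguments": {
  "motion": [
    {"x":0,"y":0,"z":0,"rx":0,"ry":0,"rz":-0.143,"jaw":2.6},
    {"x":0,"y":0,"z":0,"rx":0,"ry":0,"rz":-0.143,"jaw":2.6},
    {"x":0,"y":0,"z":0,"rx":0,"ry":0,"rz":-0.143,"jaw":2.6},
    {"x":0,"y":0,"z":0,"rx":0,"ry":0,"rz":-0.143,"jaw":2.6},
    {"x":0,"y":0,"z":0,"rx":0,"ry":0,"rz":-0.143,"jaw":2.6}
  ]
}}

```text
clock: 34.85
tool_pos: [0.69, -0.314, 0.3791]
eef_rot: [0.623, 0.782, -0.001, -0.002]
contact_force: [0.7, 0.1, -0.1]
opening: 0.3
finger_force: 0.0
```

Request:
{"name": "send_rows", "arguments": {
  "motion": [
    {"x":0,"y":0,"z":0,"rx":0,"ry":0,"rz":0,"jaw":2.6},
    {"x":0,"y":0,"z":0,"rx":0,"ry":0,"rz":0,"jaw":2.6},
    {"x":0,"y":0,"z":0,"rx":0,"ry":0,"rz":0,"jaw":2.6},
    {"x":0,"y":0,"z":0,"rx":0,"ry":0,"rz":0,"jaw":2.6},
    {"x":0,"y":0,"z":0,"rx":0,"ry":0,"rz":0,"jaw":2.6}
  ]
}}

```text
clock: 35.35
tool_pos: [0.6906, -0.3143, 0.3816]
eef_rot: [0.626, 0.78, -0.0, -0.0]
contact_force: [0.4, 0.5, -0.2]
opening: 0.296
finger_force: 0.0
```

Run:
```python
from h import *
st(); to([.692,-.3134,.274],102.3)
```

```text
t 35.35 p [ 0.6906 -0.3143  0.3816] yaw 102.4 z [-0.001 -0.    -1.   ] op 2.6 ff 0.0 F [ 0.4  0.5 -0.2] q [ 0.6   0.89 -0.76  0.82  0.56  1.6   0.3 ]
d_cm [ 0.05  0.16 10.76] rot [-0.001  0.     0.003]
```

Request:
{"name": "send_rows", "arguments": {
  "grip_force": 8,
  "motion": [
    {"x":0,"y":0.2,"z":3,"rx":0,"ry":0,"rz":0,"jaw":2.6},
    {"x":0,"y":0,"z":3,"rx":0,"ry":0,"rz":0,"jaw":2.6},
    {"x":0,"y":0,"z":2.5,"rx":0,"ry":0,"rz":0,"jaw":2.6},
    {"x":0,"y":0,"z":2,"rx":0,"ry":0,"rz":0,"jaw":2.6},
    {"x":0,"y":0,"z":0,"rx":0,"ry":0,"rz":0,"jaw":2.6}
  ]
}}

```text
clock: 35.85
tool_pos: [0.6908, -0.3139, 0.2731]
eef_rot: [0.626, 0.78, -0.002, -0.003]
contact_force: [1.0, -0.1, -0.4]
opening: 0.298
finger_force: 0.0
```

Request:
{"name": "send_rows", "arguments": {
  "motion": [
    {"x":0,"y":0,"z":0,"rx":0,"ry":0,"rz":0,"jaw":2.6},
    {"x":0,"y":0,"z":0,"rx":0,"ry":0,"rz":0,"jaw":0},
    {"x":0,"y":0,"z":0,"rx":0,"ry":0,"rz":0,"jaw":0},
    {"x":0,"y":0,"z":0,"rx":0,"ry":0,"rz":0,"jaw":0},
    {"x":0,"y":0,"z":0,"rx":0,"ry":0,"rz":0,"jaw":0}
  ]
}}

```text
clock: 36.35
tool_pos: [0.6933, -0.3138, 0.278]
eef_rot: [0.626, 0.78, 0.001, 0.001]
contact_force: [0.4, 0.3, 3.3]
opening: 0.085
finger_force: 8.0
```

Run:
```python
from h import *
st()
a=np.linspace(1.85,0,31)
print(np.round(np.c_[a[1:],np.diff(-21*np.cos(a)),-np.diff(21*np.sin(a))],2).tolist())
```

```text
t 36.35 p [ 0.6933 -0.3138  0.278 ] yaw 102.5 z [ 0.002 -0.    -1.   ] op 0.74 ff 8.0 F [0.4 0.3 3.3] q [ 0.64  0.95 -0.75  1.01  0.6   1.38  0.23]
[[1.79, -1.26, -0.32], [1.73, -1.27, -0.24], [1.66, -1.28, -0.16], [1.6, -1.29, -0.08], [1.54, -1.29, -0.0], [1.48, -1.29, 0.08], [1.42, -1.29, 0.16], [1.36, -1.27, 0.24], [1.3, -1.26, 0.31], [1.23, -1.23, 0.39], [1.17, -1.21, 0.47], [1.11, -1.18, 0.54], [1.05, -1.14, 0.61], [0.99, -1.1, 0.68], [0.92, -1.06, 0.75], [0.86, -1.01, 0.81], [0.8, -0.96, 0.87], [0.74, -0.9, 0.93], [0.68, -0.84, 0.98], [0.62, -0.78, 1.03], [0.56, -0.72, 1.08], [0.49, -0.65, 1.12], [0.43, -0.58, 1.16], [0.37, -0.51, 1.19], [0.31, -0.43, 1.22], [0.25, -0.35, 1.25], [0.19, -0.28, 1.26], [0.12, -0.2, 1.28], [0.06, -0.12, 1.29], [0.0, -0.04, 1.29]]
```

Request:
{"name": "send_rows", "arguments": {
  "motion": [
    {"x":0,"y":-1.26,"z":-0.32,"rx":0,"ry":0,"rz":0,"jaw":0},
    {"x":0,"y":-1.27,"z":-0.24,"rx":0,"ry":0,"rz":0,"jaw":0},
    {"x":0,"y":-1.28,"z":-0.16,"rx":0,"ry":0,"rz":0,"jaw":0},
    {"x":0,"y":-1.29,"z":-0.08,"rx":0,"ry":0,"rz":0,"jaw":0},
    {"x":0,"y":-1.29,"z":0,"rx":0,"ry":0,"rz":0,"jaw":0}
  ]
}}

```text
clock: 36.85
tool_pos: [0.6299, -0.3277, 0.2852]
eef_rot: [0.626, 0.78, 0.0, 0.0]
contact_force: [1.1, -0.1, 0.4]
opening: 0.088
finger_force: 8.0
```

Request:
{"name": "send_rows", "arguments": {
  "motion": [
    {"x":0,"y":-1.29,"z":0.08,"rx":0,"ry":0,"rz":0,"jaw":0},
    {"x":0,"y":-1.29,"z":0.16,"rx":0,"ry":0,"rz":0,"jaw":0},
    {"x":0,"y":-1.27,"z":0.24,"rx":0,"ry":0,"rz":0,"jaw":0},
    {"x":0,"y":-1.26,"z":0.31,"rx":0,"ry":0,"rz":0,"jaw":0},
    {"x":0,"y":-1.23,"z":0.39,"rx":0,"ry":0,"rz":0,"jaw":0}
  ]
}}

```text
clock: 37.35
tool_pos: [0.5678, -0.3415, 0.2731]
eef_rot: [0.626, 0.78, -0.0, 0.0]
contact_force: [-0.1, -0.1, 0.0]
opening: 0.086
finger_force: 8.0
```

Request:
{"name": "send_rows", "arguments": {
  "motion": [
    {"x":0,"y":-1.21,"z":0.47,"rx":0,"ry":0,"rz":0,"jaw":0},
    {"x":0,"y":-1.18,"z":0.54,"rx":0,"ry":0,"rz":0,"jaw":0},
    {"x":0,"y":-1.14,"z":0.61,"rx":0,"ry":0,"rz":0,"jaw":0},
    {"x":0,"y":-1.1,"z":0.68,"rx":0,"ry":0,"rz":0,"jaw":0},
    {"x":0,"y":-1.06,"z":0.75,"rx":0,"ry":0,"rz":0,"jaw":0}
  ]
}}

```text
clock: 37.85
tool_pos: [0.5121, -0.3538, 0.2424]
eef_rot: [0.626, 0.78, -0.0, -0.0]
contact_force: [0.5, -0.9, -0.4]
opening: 0.087
finger_force: 8.0
```

```bash
python3 -c "
from h import *
st()
h=np.array([.6354,-.3258]); e=np.array([np.cos(np.radians(12.3)),np.sin(np.radians(12.3))])
p=get_state()['tool_pos']; d=(p[:2]-h)@e; z=p[2]+.008-.08; print(np.hypot(d,z),np.arctan2(z,-d))"
```

```text
t 37.85 p [ 0.5121 -0.3538  0.2424] yaw 102.5 z [-0. -0. -1.] op 0.76 ff 8.0 F [ 0.5 -0.9 -0.4] q [ 0.94  0.79 -0.79  1.56  0.62  1.05  0.2 ]
0.21214577595231524 0.932528878576857
```

Request:
{"name": "send_rows", "arguments": {
  "motion": [
    {"x":0,"y":-1.01,"z":0.81,"rx":0,"ry":0,"rz":0,"jaw":0},
    {"x":0,"y":-0.96,"z":0.87,"rx":0,"ry":0,"rz":0,"jaw":0},
    {"x":0,"y":-0.9,"z":0.93,"rx":0,"ry":0,"rz":0,"jaw":0},
    {"x":0,"y":-0.84,"z":0.98,"rx":0,"ry":0,"rz":0,"jaw":0},
    {"x":0,"y":-0.78,"z":1.03,"rx":0,"ry":0,"rz":0,"jaw":0}
  ]
}}

```text
clock: 38.35
tool_pos: [0.4681, -0.3636, 0.1955]
eef_rot: [0.626, 0.78, -0.0, -0.0]
contact_force: [0.3, 0.1, -0.4]
opening: 0.086
finger_force: 8.0
```

Request:
{"name": "send_rows", "arguments": {
  "motion": [
    {"x":0,"y":-0.72,"z":1.08,"rx":0,"ry":0,"rz":0,"jaw":0},
    {"x":0,"y":-0.65,"z":1.12,"rx":0,"ry":0,"rz":0,"jaw":0},
    {"x":0,"y":-0.58,"z":1.16,"rx":0,"ry":0,"rz":0,"jaw":0},
    {"x":0,"y":-0.51,"z":1.19,"rx":0,"ry":0,"rz":0,"jaw":0},
    {"x":0,"y":-0.43,"z":1.22,"rx":0,"ry":0,"rz":0,"jaw":0}
  ]
}}

```text
clock: 38.85
tool_pos: [0.4403, -0.3698, 0.1375]
eef_rot: [0.626, 0.78, -0.0, -0.0]
contact_force: [0.5, -1.1, -0.1]
opening: 0.086
finger_force: 8.0
```

```bash
python3 -c "
from h import *
st()
h=np.array([.6354,-.3258]); e=np.array([np.cos(np.radians(12.3)),np.sin(np.radians(12.3))])
p=get_state()['tool_pos']; d=(p[:2]-h)@e; z=p[2]+.006-.08; print(np.hypot(d,z),np.arctan2(z,-d))"
```

```text
t 38.85 p [ 0.4403 -0.3698  0.1375] yaw 102.5 z [-0. -0. -1.] op 0.76 ff 8.0 F [ 0.5 -1.1 -0.1] q [ 1.01  0.87 -0.7   1.8   0.78  0.78  0.12]
0.20985977351465573 0.30747988503146834
```

Request:
{"name": "send_rows", "arguments": {
  "motion": [
    {"x":0,"y":-0.35,"z":1.25,"rx":0,"ry":0,"rz":0,"jaw":0},
    {"x":0,"y":-0.28,"z":1.26,"rx":0,"ry":0,"rz":0,"jaw":0},
    {"x":0,"y":-0.2,"z":1.28,"rx":0,"ry":0,"rz":0,"jaw":0},
    {"x":0,"y":-0.1,"z":1.2,"rx":0,"ry":0,"rz":0,"jaw":0},
    {"x":0,"y":0,"z":0.8,"rx":0,"ry":0,"rz":0,"jaw":0}
  ]
}}

```text
clock: 39.35
tool_pos: [0.4313, -0.3718, 0.0794]
eef_rot: [0.626, 0.78, -0.0, -0.0]
contact_force: [0.1, -1.6, 0.5]
opening: 0.084
finger_force: 8.0
```

Request:
{"name": "send_rows", "arguments": {
  "motion": [
    {"x":0,"y":0,"z":0.4,"rx":0,"ry":0,"rz":0,"jaw":0},
    {"x":0,"y":0,"z":0.3,"rx":0,"ry":0,"rz":0,"jaw":0},
    {"x":0,"y":0,"z":0,"rx":0,"ry":0,"rz":0,"jaw":0},
    {"x":0,"y":0,"z":0,"rx":0,"ry":0,"rz":0,"jaw":0},
    {"x":0,"y":0,"z":0,"rx":0,"ry":0,"rz":0,"jaw":0}
  ]
}}

```text
clock: 39.85
tool_pos: [0.4314, -0.372, 0.074]
eef_rot: [0.626, 0.78, -0.001, 0.0]
contact_force: [0.0, -0.5, 5.8]
opening: 0.084
finger_force: 7.5
```

```bash
python3 -c "
from h import *
st()"
```

```text
t 39.85 p [ 0.4314 -0.372   0.074 ] yaw 102.5 z [-0.001 -0.001 -1.   ] op 0.74 ff 7.5 F [ 0.  -0.5  5.8] q [ 0.98  0.95 -0.62  1.84  0.89  0.65  0.03]
```

Request:
{"name": "send_rows", "arguments": {
  "motion": [
    {"x":0,"y":0,"z":0,"rx":0,"ry":0,"rz":0,"jaw":2.4},
    {"x":0,"y":0,"z":0,"rx":0,"ry":0,"rz":0,"jaw":2.4},
    {"x":0,"y":0,"z":0,"rx":0,"ry":0,"rz":0,"jaw":2.4},
    {"x":0,"y":0,"z":-2,"rx":0,"ry":0,"rz":0,"jaw":2.4},
    {"x":0,"y":0,"z":-3,"rx":0,"ry":0,"rz":0,"jaw":2.4}
  ]
}}

```text
clock: 40.35
tool_pos: [0.4304, -0.3709, 0.1226]
eef_rot: [0.626, 0.78, -0.0, -0.002]
contact_force: [0.5, -0.8, 0.0]
opening: 0.273
finger_force: 0.0
```

Request:
{"name": "send_rows", "arguments": {
  "motion": [
    {"x":0,"y":0,"z":-3,"rx":0,"ry":0,"rz":0.11,"jaw":2.4},
    {"x":0,"y":0,"z":-3,"rx":0,"ry":0,"rz":0.11,"jaw":2.4},
    {"x":0,"y":0,"z":-3,"rx":0,"ry":0,"rz":0,"jaw":8.8},
    {"x":0,"y":0,"z":-2,"rx":0,"ry":0,"rz":0,"jaw":8.8},
    {"x":0,"y":0,"z":0,"rx":0,"ry":0,"rz":0,"jaw":8.8}
  ]
}}

```text
clock: 40.85
tool_pos: [0.4332, -0.3721, 0.2362]
eef_rot: [0.708, 0.706, 0.001, 0.002]
contact_force: [0.6, -0.3, -0.4]
opening: 0.525
finger_force: 0.0
```

```bash
python3 -c "
from h import *
st(); to([.46,.13,.22],90); s=snap('wrist','w12')
t=snap('side','s2')
cv2.imwrite('pics/c4.png',np.vstack([cv2.resize(t['img'][130:220,310:420,::-1],(440,360),interpolation=cv2.INTER_CUBIC)]))"
```

```text
t 40.85 p [ 0.4332 -0.3721  0.2362] yaw 89.9 z [ 0.004 -0.003 -1.   ] op 4.62 ff 0.0 F [ 0.6 -0.3 -0.4] q [ 1.05  0.72 -0.75  1.74  0.6   0.92  0.06]
d_cm [50.22  2.57  1.5 ] rot [ 0.004  0.003 -0.002]
```

Request:
{"name": "send_rows", "arguments": {
  "motion": [
    {"x":3.6,"y":0.2,"z":0,"rx":0,"ry":0,"rz":0,"jaw":8.8},
    {"x":3.6,"y":0.2,"z":0,"rx":0,"ry":0,"rz":0,"jaw":8.8},
    {"x":3.6,"y":0.2,"z":0,"rx":0,"ry":0,"rz":0,"jaw":8.8},
    {"x":3.6,"y":0.2,"z":0,"rx":0,"ry":0,"rz":0,"jaw":8.8},
    {"x":3.6,"y":0.2,"z":0,"rx":0,"ry":0,"rz":0,"jaw":8.8}
  ]
}}

```text
clock: 41.45
tool_pos: [0.4408, -0.1902, 0.2322]
eef_rot: [0.708, 0.706, -0.001, -0.002]
contact_force: [1.5, 0.3, 0.0]
opening: 0.994
finger_force: 0.0
```

Request:
{"name": "send_rows", "arguments": {
  "motion": [
    {"x":3.6,"y":0.2,"z":0,"rx":0,"ry":0,"rz":0,"jaw":8.8},
    {"x":3.6,"y":0.2,"z":0,"rx":0,"ry":0,"rz":0,"jaw":8.8},
    {"x":3.6,"y":0.2,"z":0,"rx":0,"ry":0,"rz":0,"jaw":8.8},
    {"x":3.6,"y":0.2,"z":0,"rx":0,"ry":0,"rz":0,"jaw":8.8},
    {"x":3.6,"y":0.2,"z":0,"rx":0,"ry":0,"rz":0,"jaw":8.8}
  ]
}}

```text
clock: 41.95
tool_pos: [0.4512, -0.0105, 0.2323]
eef_rot: [0.708, 0.706, -0.001, -0.001]
contact_force: [0.3, -0.0, -0.2]
opening: 1.0
finger_force: 0.0
```

Request:
{"name": "send_rows", "arguments": {
  "motion": [
    {"x":3.6,"y":0.2,"z":0,"rx":0,"ry":0,"rz":0,"jaw":8.8},
    {"x":3.6,"y":0.2,"z":0,"rx":0,"ry":0,"rz":0,"jaw":8.8},
    {"x":3.6,"y":0.2,"z":0,"rx":0,"ry":0,"rz":0,"jaw":8.8},
    {"x":0,"y":0,"z":0,"rx":0,"ry":0,"rz":0,"jaw":8.8},
    {"x":0,"y":0,"z":0,"rx":0,"ry":0,"rz":0,"jaw":8.8}
  ]
}}

```text
clock: 42.45
tool_pos: [0.4576, 0.0965, 0.2324]
eef_rot: [0.707, 0.707, -0.001, -0.001]
contact_force: [0.3, -0.6, -0.1]
opening: 1.0
finger_force: 0.0
```

Run:
```python
from h import *
st(); s=snap('wrist','w13'); im=s['img'].astype(int)
u,v=proj(s,[.46,.1702,.04]); print(u,v)
U,V=int(u),int(v)
for t in (155,170): comps(s,im.min(2)>t,.04,(U-70,V-70,U+70,min(V+70,240)))
# loose end: pixels off the bench colour just beyond the roll towards +y on the bench
d=np.abs(im-np.median(im[V-60:V+60,U-80:U+80].reshape(-1,3),0)).max(2)
comps(s,d>35,.0,(U-70,V-90,U+70,V+20),20)
to([.46,.1702,.022],90)
```

```text
t 42.45 p [0.4576 0.0965 0.2324] yaw 90.0 z [-0.003 -0.001 -1.   ] op 8.8 ff 0.0 F [ 0.3 -0.6 -0.1] q [ 0.14  0.59 -0.7   2.03  0.56  0.73 -0.91]
321.6061462916703 115.41327706549026
px [251  45] [390 184] rect 455.8 166.9 size 141.3 149.2 ang 90.0 circ 455.5 166.9 101.1
px [251  45] [390 184] rect 456.7 166.9 size 141.3 147.5 ang 90.0 circ 455.5 166.9 101.1
px [375  88] [390 134] rect 532.4 174.9 size 17.6 52.0 ang 3.7 circ 535.0 175.1 26.7
px [294  77] [349 134] rect 460.3 181.4 size 65.6 63.8 ang 0.0 circ 460.2 176.6 36.7
d_cm [ 7.54  0.29 21.03] rot [-0.003  0.002 -0.002]
```

Run:
```python
from h import *
s=load('w13'); im=s['img'].astype(int)
print(im[60,270],im[95,300],im[115,345],im[90,321])
for t in (185,195,205): comps(s,im.min(2)>t,.04,(260,55,370,180))
g=cv2.cvtColor(s['img'],cv2.COLOR_RGB2GRAY)[50:185,250:395]
h=cv2.HoughCircles(g,cv2.HOUGH_GRADIENT,1,40,param1=80,param2=15,minRadius=25,maxRadius=45)
for a in h[0]: print(a+[250,50,0],ray(s,a[0]+250,a[1]+50,.04))
cv2.imwrite('pics/c5.png',cv2.resize(s['img'][50:185,250:395,::-1],None,fx=4,fy=4))
```

```text
[177 180 185] [180 182 186] [230 230 232] [230 229 232]
px [293  85] [353 179] rect 453.3 152.4 size 97.5 60.5 ang 68.9 circ 457.3 150.9 49.6
px [293  85] [350 145] rect 460.1 170.1 size 60.0 59.4 ang 42.9 circ 459.6 169.4 31.0
px [294  86] [350 144] rect 459.6 170.2 size 59.3 58.7 ang 44.9 circ 460.1 170.1 30.1
[321.5        113.5         28.29999924] [0.45988118 0.17213621 0.04      ]
```

View pics/c5.png

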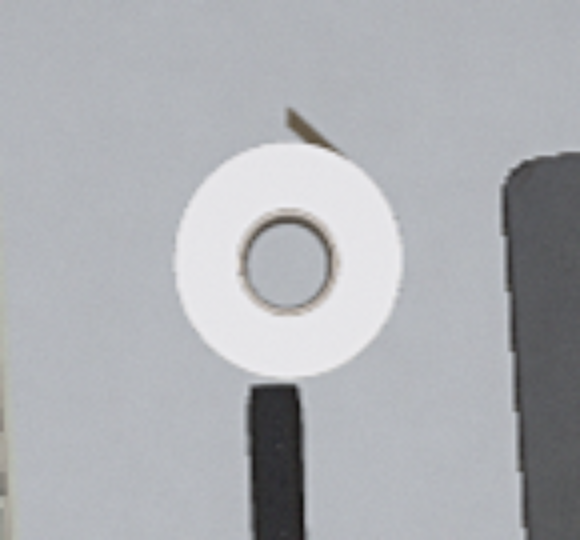

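The crop shows the roll upright on its face at (321,115), its tail pointing +y, and the marker's cap just below it. The jaws go across ±x, clear of both.

Request:
{"name": "send_rows", "arguments": {
  "motion": [
    {"x":2.5,"y":0.1,"z":3,"rx":0,"ry":0,"rz":0,"jaw":8.8},
    {"x":2.5,"y":0.1,"z":3,"rx":0,"ry":0,"rz":0,"jaw":8.8},
    {"x":2.5,"y":0,"z":4,"rx":0,"ry":0,"rz":0,"jaw":8.8},
    {"x":0,"y":0,"z":4,"rx":0,"ry":0,"rz":0,"jaw":8.8},
    {"x":0,"y":0,"z":0,"rx":0,"ry":0,"rz":0,"jaw":8.8}
  ]
}}

```text
clock: 43.0
tool_pos: [0.4578, 0.1684, 0.0896]
eef_rot: [0.708, 0.706, -0.005, -0.001]
contact_force: [0.1, -0.6, 0.2]
opening: 1.002
finger_force: 0.0
```

Run:
```python
from h import *
st(); to([.46,.1702,.024],90)
```

```text
t 43.0 p [0.4578 0.1684 0.0896] yaw 89.9 z [-0.009 -0.006 -1.   ] op 8.82 ff 0.0 F [ 0.1 -0.6  0.2] q [-0.19  0.83 -0.43  2.08  0.84  0.42 -1.29]
d_cm [0.22 0.28 6.56] rot [-0.009  0.006 -0.002]
```

Request:
{"name": "send_rows", "arguments": {
  "motion": [
    {"x":0.1,"y":0.1,"z":3,"rx":0,"ry":0,"rz":0,"jaw":8.8},
    {"x":0,"y":0,"z":2.5,"rx":0,"ry":0,"rz":0,"jaw":8.8},
    {"x":0,"y":0,"z":1,"rx":0,"ry":0,"rz":0,"jaw":8.8},
    {"x":0,"y":0,"z":0,"rx":0,"ry":0,"rz":0,"jaw":8.8},
    {"x":0,"y":0,"z":0,"rx":0,"ry":0,"rz":0,"jaw":8.8}
  ]
}}

```text
clock: 43.5
tool_pos: [0.4623, 0.1711, 0.0298]
eef_rot: [0.709, 0.706, 0.0, 0.0]
contact_force: [0.1, 0.2, 1.0]
opening: 0.997
finger_force: 0.0
```

Run:
```python
from h import *
st(); to([.46,.1702,.024],90)
```

```text
t 43.5 p [0.4623 0.1711 0.0298] yaw 89.8 z [ 0.001 -0.    -1.   ] op 8.77 ff 0.0 F [0.1 0.2 1. ] q [-0.29  0.93 -0.25  2.09  0.98  0.25 -1.42]
d_cm [-0.09 -0.23  0.58] rot [ 0.001  0.    -0.004]
```

Request:
{"name": "send_rows", "arguments": {
  "grip_force": 10,
  "motion": [
    {"x":-0.1,"y":-0.2,"z":0.5,"rx":0,"ry":0,"rz":0,"jaw":8.8},
    {"x":0,"y":0,"z":0,"rx":0,"ry":0,"rz":0,"jaw":8.8},
    {"x":0,"y":0,"z":0,"rx":0,"ry":0,"rz":0,"jaw":4},
    {"x":0,"y":0,"z":0,"rx":0,"ry":0,"rz":0,"jaw":4},
    {"x":0,"y":0,"z":0,"rx":0,"ry":0,"rz":0,"jaw":4}
  ]
}}

```text
clock: 44.0
tool_pos: [0.4596, 0.1713, 0.0238]
eef_rot: [0.708, 0.706, -0.0, -0.0]
contact_force: [-0.1, 0.4, 0.0]
opening: 0.758
finger_force: 0.0
```

Request:
{"name": "send_rows", "arguments": {
  "motion": [
    {"x":0,"y":0,"z":0,"rx":0,"ry":0,"rz":0,"jaw":4},
    {"x":0,"y":0,"z":0,"rx":0,"ry":0,"rz":0,"jaw":4},
    {"x":0,"y":0,"z":-1,"rx":0,"ry":0,"rz":0,"jaw":4},
    {"x":0,"y":0,"z":-1,"rx":0,"ry":0,"rz":0,"jaw":4},
    {"x":0,"y":0,"z":0,"rx":0,"ry":0,"rz":0,"jaw":4}
  ]
}}

```text
clock: 44.5
tool_pos: [0.4599, 0.1714, 0.0443]
eef_rot: [0.708, 0.706, 0.0, -0.0]
contact_force: [0.6, -0.5, -1.1]
opening: 0.673
finger_force: 10.0
```

Run:
```python
from h import *
st()
# TCP target: roll axis at tote (-36,71)
c=np.array([.5524,-.3439]); e=np.array([.977,.213]); n=np.array([-.213,.977]); t=c-.036*e+.071*n; print(t); to([*t,.20],12.3)
m=c+.045*e; print('marker',m)
```

```text
t 44.5 p [0.4599 0.1714 0.0443] yaw 89.9 z [ 0.     0.001 -1.   ] op 5.92 ff 10.0 F [ 0.6 -0.5 -1.1] q [-0.27  0.9  -0.3   2.1   0.96  0.28 -1.4 ]
[ 0.502105 -0.282201]
d_cm [-45.34   4.34 -15.61] rot [-0.000e+00 -1.000e-03  1.354e+00]
marker [ 0.596365 -0.334315]
```

Request:
{"name": "send_rows", "arguments": {
  "motion": [
    {"x":0,"y":0,"z":-3,"rx":0,"ry":0,"rz":0,"jaw":4},
    {"x":0,"y":0,"z":-4,"rx":0,"ry":0,"rz":0,"jaw":4},
    {"x":0,"y":0,"z":-4,"rx":0,"ry":0,"rz":0,"jaw":4},
    {"x":0,"y":0,"z":-4,"rx":0,"ry":0,"rz":0,"jaw":4},
    {"x":-1,"y":0,"z":0,"rx":0,"ry":0,"rz":0,"jaw":4}
  ]
}}

```text
clock: 45.0
tool_pos: [0.4619, 0.1642, 0.1975]
eef_rot: [0.707, 0.707, 0.005, 0.001]
contact_force: [0.4, 0.1, -1.1]
opening: 0.675
finger_force: 10.0
```

Request:
{"name": "send_rows", "arguments": {
  "motion": [
    {"x":-3.4,"y":0.33,"z":0,"rx":0,"ry":0,"rz":0,"jaw":4},
    {"x":-3.4,"y":0.33,"z":0,"rx":0,"ry":0,"rz":0,"jaw":4},
    {"x":-3.4,"y":0.33,"z":0,"rx":0,"ry":0,"rz":0,"jaw":4},
    {"x":-3.4,"y":0.33,"z":0,"rx":0,"ry":0,"rz":0,"jaw":4},
    {"x":-3.4,"y":0.33,"z":0,"rx":0,"ry":0,"rz":0,"jaw":4}
  ]
}}

```text
clock: 45.5
tool_pos: [0.4749, -0.0109, 0.1922]
eef_rot: [0.708, 0.706, -0.001, -0.001]
contact_force: [0.4, 0.5, -1.0]
opening: 0.672
finger_force: 10.0
```

Request:
{"name": "send_rows", "arguments": {
  "motion": [
    {"x":-3.4,"y":0.33,"z":0,"rx":0,"ry":0,"rz":0,"jaw":4},
    {"x":-3.4,"y":0.33,"z":0,"rx":0,"ry":0,"rz":0,"jaw":4},
    {"x":-3.4,"y":0.33,"z":0,"rx":0,"ry":0,"rz":0,"jaw":4},
    {"x":-3.4,"y":0.33,"z":0,"rx":0,"ry":0,"rz":0,"jaw":4},
    {"x":-3.4,"y":0.33,"z":0,"rx":0,"ry":0,"rz":0,"jaw":4}
  ]
}}

```text
clock: 46.0
tool_pos: [0.4908, -0.1807, 0.192]
eef_rot: [0.708, 0.706, -0.001, -0.001]
contact_force: [1.1, 0.5, -1.8]
opening: 0.675
finger_force: 10.0
```

Request:
{"name": "send_rows", "arguments": {
  "motion": [
    {"x":-3.4,"y":0.33,"z":0,"rx":0,"ry":0,"rz":0,"jaw":4},
    {"x":-3.4,"y":0.33,"z":0,"rx":0,"ry":0,"rz":0,"jaw":4},
    {"x":-3.4,"y":0.33,"z":0,"rx":0,"ry":0,"rz":0,"jaw":4},
    {"x":0,"y":0,"z":0,"rx":0,"ry":0,"rz":0.135,"jaw":4},
    {"x":0,"y":0,"z":0,"rx":0,"ry":0,"rz":0.135,"jaw":4}
  ]
}}

```text
clock: 46.5
tool_pos: [0.5, -0.2828, 0.1913]
eef_rot: [0.799, 0.601, -0.001, -0.001]
contact_force: [-0.3, 0.4, -1.8]
opening: 0.673
finger_force: 10.0
```

Request:
{"name": "send_rows", "arguments": {
  "motion": [
    {"x":0,"y":0,"z":0,"rx":0,"ry":0,"rz":0.135,"jaw":4},
    {"x":0,"y":0,"z":0,"rx":0,"ry":0,"rz":0.135,"jaw":4},
    {"x":0,"y":0,"z":0,"rx":0,"ry":0,"rz":0.135,"jaw":4},
    {"x":0,"y":0,"z":0,"rx":0,"ry":0,"rz":0.135,"jaw":4},
    {"x":0,"y":0,"z":0,"rx":0,"ry":0,"rz":0.135,"jaw":4}
  ]
}}

```text
clock: 47.0
tool_pos: [0.5003, -0.2811, 0.1918]
eef_rot: [0.953, 0.304, -0.002, -0.0]
contact_force: [1.0, 0.1, -1.7]
opening: 0.668
finger_force: 10.0
```

Request:
{"name": "send_rows", "arguments": {
  "motion": [
    {"x":0,"y":0,"z":0,"rx":0,"ry":0,"rz":0.135,"jaw":4},
    {"x":0,"y":0,"z":0,"rx":0,"ry":0,"rz":0.135,"jaw":4},
    {"x":0,"y":0,"z":0,"rx":0,"ry":0,"rz":0.135,"jaw":4},
    {"x":0,"y":0,"z":0,"rx":0,"ry":0,"rz":0,"jaw":4},
    {"x":0,"y":0,"z":0,"rx":0,"ry":0,"rz":0,"jaw":4}
  ]
}}

```text
clock: 47.5
tool_pos: [0.5008, -0.2809, 0.1925]
eef_rot: [0.994, 0.111, -0.001, -0.0]
contact_force: [0.2, 0.2, -0.6]
opening: 0.671
finger_force: 10.0
```

Run:
```python
from h import *
st(); to([.5021,-.2822,.107],12.3)
```

```text
t 47.5 p [ 0.5008 -0.2809  0.1925] yaw 12.7 z [-0.003 -0.    -1.   ] op 5.9 ff 10.0 F [ 0.2  0.2 -0.6] q [ 0.63  0.71 -0.35  1.77  0.35  0.72 -1.25]
d_cm [0.12 0.16 8.55] rot [-0.     0.003  0.007]
```

Request:
{"name": "send_rows", "arguments": {
  "motion": [
    {"x":0.1,"y":0.1,"z":3,"rx":0,"ry":0,"rz":0,"jaw":4},
    {"x":0,"y":0,"z":3,"rx":0,"ry":0,"rz":0,"jaw":4},
    {"x":0,"y":0,"z":1.3,"rx":0,"ry":0,"rz":0,"jaw":4},
    {"x":0,"y":0,"z":0.5,"rx":0,"ry":0,"rz":0,"jaw":4},
    {"x":0,"y":0,"z":0.5,"rx":0,"ry":0,"rz":0,"jaw":4}
  ]
}}

```text
clock: 48.0
tool_pos: [0.5032, -0.2818, 0.1107]
eef_rot: [0.994, 0.11, 0.0, 0.0]
contact_force: [0.3, 0.6, -2.2]
opening: 0.674
finger_force: 10.0
```

Request:
{"name": "send_rows", "arguments": {
  "motion": [
    {"x":0,"y":0,"z":0.2,"rx":0,"ry":0,"rz":0,"jaw":4},
    {"x":0,"y":0,"z":0,"rx":0,"ry":0,"rz":0,"jaw":4},
    {"x":0,"y":0,"z":0,"rx":0,"ry":0,"rz":0,"jaw":4},
    {"x":0,"y":0,"z":0,"rx":0,"ry":0,"rz":0,"jaw":4},
    {"x":0,"y":0,"z":0,"rx":0,"ry":0,"rz":0,"jaw":4}
  ]
}}

```text
clock: 48.5
tool_pos: [0.503, -0.2817, 0.109]
eef_rot: [0.994, 0.109, 0.0, 0.0]
contact_force: [0.3, 0.5, -1.0]
opening: 0.672
finger_force: 10.0
```

Run:
```python
from h import *
st(); to([.5021,-.2822,.107],12.3)
```

```text
t 48.5 p [ 0.503  -0.2817  0.109 ] yaw 12.5 z [ 0. -0. -1.] op 5.91 ff 10.0 F [ 0.3  0.5 -1. ] q [ 0.59  0.83 -0.28  1.82  0.41  0.54 -1.31]
d_cm [-0.09  0.03  0.2 ] rot [ 0.    -0.     0.004]
```

Request:
{"name": "send_rows", "arguments": {
  "motion": [
    {"x":0,"y":0,"z":0.2,"rx":0,"ry":0,"rz":0,"jaw":4},
    {"x":0,"y":0,"z":0,"rx":0,"ry":0,"rz":0,"jaw":7.2},
    {"x":0,"y":0,"z":0,"rx":0,"ry":0,"rz":0,"jaw":7.2},
    {"x":0,"y":0,"z":0,"rx":0,"ry":0,"rz":0,"jaw":7.2},
    {"x":0,"y":0,"z":-1,"rx":0,"ry":0,"rz":0,"jaw":7.2}
  ]
}}

```text
clock: 49.0
tool_pos: [0.502, -0.2812, 0.116]
eef_rot: [0.994, 0.109, -0.001, -0.001]
contact_force: [-0.3, 0.3, -0.0]
opening: 0.815
finger_force: 0.0
```

Request:
{"name": "send_rows", "arguments": {
  "motion": [
    {"x":0,"y":0,"z":-3,"rx":0,"ry":0,"rz":0,"jaw":7.2},
    {"x":0,"y":0,"z":-4,"rx":0,"ry":0,"rz":0,"jaw":7.2},
    {"x":0,"y":0,"z":-4,"rx":0,"ry":0,"rz":-0.139,"jaw":5},
    {"x":0,"y":0,"z":-2,"rx":0,"ry":0,"rz":-0.139,"jaw":5},
    {"x":0,"y":0,"z":0,"rx":0,"ry":0,"rz":-0.139,"jaw":5}
  ]
}}

```text
clock: 49.5
tool_pos: [0.5048, -0.2822, 0.2511]
eef_rot: [0.949, 0.315, 0.003, 0.003]
contact_force: [-0.3, -0.3, -0.7]
opening: 0.576
finger_force: 0.0
```

Request:
{"name": "send_rows", "arguments": {
  "motion": [
    {"x":0,"y":0,"z":0,"rx":0,"ry":0,"rz":-0.139,"jaw":5},
    {"x":0,"y":0,"z":0,"rx":0,"ry":0,"rz":-0.139,"jaw":5},
    {"x":0,"y":0,"z":0,"rx":0,"ry":0,"rz":-0.139,"jaw":5},
    {"x":0,"y":0,"z":0,"rx":0,"ry":0,"rz":-0.139,"jaw":5},
    {"x":0,"y":0,"z":0,"rx":0,"ry":0,"rz":-0.139,"jaw":5}
  ]
}}

```text
clock: 50.0
tool_pos: [0.5027, -0.2818, 0.2475]
eef_rot: [0.785, 0.62, -0.0, 0.0]
contact_force: [0.4, 0.1, -0.1]
opening: 0.57
finger_force: 0.0
```

Request:
{"name": "send_rows", "arguments": {
  "motion": [
    {"x":0,"y":0,"z":0,"rx":0,"ry":0,"rz":-0.139,"jaw":5},
    {"x":0,"y":0,"z":0,"rx":0,"ry":0,"rz":-0.139,"jaw":5},
    {"x":3.5,"y":-0.3,"z":0,"rx":0,"ry":0,"rz":0,"jaw":5},
    {"x":3.5,"y":-0.3,"z":0,"rx":0,"ry":0,"rz":0,"jaw":5},
    {"x":3.5,"y":-0.3,"z":0,"rx":0,"ry":0,"rz":0,"jaw":5}
  ]
}}

```text
clock: 50.5
tool_pos: [0.4895, -0.1762, 0.2473]
eef_rot: [0.694, 0.72, -0.0, 0.0]
contact_force: [0.0, -0.1, -1.0]
opening: 0.565
finger_force: 0.0
```

Request:
{"name": "send_rows", "arguments": {
  "motion": [
    {"x":3.5,"y":-0.3,"z":0,"rx":0,"ry":0,"rz":0,"jaw":5},
    {"x":3.5,"y":-0.3,"z":0,"rx":0,"ry":0,"rz":0,"jaw":5},
    {"x":3.5,"y":-0.3,"z":0,"rx":0,"ry":0,"rz":0,"jaw":5},
    {"x":3.5,"y":-0.3,"z":0,"rx":0,"ry":0,"rz":0,"jaw":5},
    {"x":3.5,"y":-0.3,"z":0,"rx":0,"ry":0,"rz":0,"jaw":5}
  ]
}}

```text
clock: 51.0
tool_pos: [0.468, -0.0016, 0.2474]
eef_rot: [0.694, 0.72, -0.0, 0.001]
contact_force: [0.1, -0.1, 0.2]
opening: 0.567
finger_force: 0.0
```

Request:
{"name": "send_rows", "arguments": {
  "motion": [
    {"x":0,"y":0,"z":0,"rx":0,"ry":0,"rz":0,"jaw":5},
    {"x":0,"y":0,"z":0,"rx":0,"ry":0,"rz":0,"jaw":5},
    {"x":0,"y":0,"z":0,"rx":0,"ry":0,"rz":0,"jaw":5},
    {"x":0,"y":0,"z":0,"rx":0,"ry":0,"rz":0,"jaw":5},
    {"x":0,"y":0,"z":0,"rx":0,"ry":0,"rz":0,"jaw":5}
  ]
}}

```text
clock: 51.5
tool_pos: [0.4683, -0.0038, 0.2466]
eef_rot: [0.694, 0.72, -0.0, -0.0]
contact_force: [-0.1, -1.0, -0.1]
opening: 0.563
finger_force: 0.0
```

Run:
```python
from h import *
st(); s=snap('wrist','w14'); im=s['img'].astype(int)
u,v=proj(s,[.46,.07,.017]); print(u,v); U,V=int(u),int(v)
print(im[V,U-60],im[V,U])
sub=(max(U-45,0),max(V-110,0),U+45,min(V+110,240))
for t in (205,215):
    comps(s,im.min(2)>t,.012,sub,80)
comps(s,im.max(2)<90,.010,sub,80)
to([.46,.07,.017],92)
```

```text
t 51.5 p [ 0.4683 -0.0038  0.2466] yaw 92.1 z [-0.001 -0.    -1.   ] op 4.96 ff 0.0 F [-0.1 -1.  -0.1] q [ 0.4   0.58 -0.77  2.01  0.58  0.78 -0.68]
314.01507776881306 115.8741820661551
[200 202 207] [238 238 241]
px [304  79] [321 177] rect 458.9 53.6 size 20.1 114.8 ang 2.2 circ 454.7 53.4 57.7
px [308 104] [317 175] rect 458.9 41.1 size 11.2 84.8 ang 2.0 circ 457.9 41.1 42.4
px [306  55] [319 105] rect 456.9 109.5 size 15.0 54.2 ang 2.1 circ 458.5 109.6 27.7
d_cm [ 7.4  -0.54 22.95] rot [-0.001  0.     0.001]
```

Request:
{"name": "send_rows", "arguments": {
  "motion": [
    {"x":3.6,"y":-0.35,"z":4,"rx":0,"ry":0,"rz":0,"jaw":4},
    {"x":3.6,"y":-0.35,"z":4,"rx":0,"ry":0,"rz":0,"jaw":4},
    {"x":0,"y":0,"z":4,"rx":0,"ry":0,"rz":0,"jaw":4},
    {"x":0,"y":0,"z":4,"rx":0,"ry":0,"rz":0,"jaw":4},
    {"x":0,"y":0,"z":2,"rx":0,"ry":0,"rz":0,"jaw":4}
  ]
}}

```text
clock: 52.05
tool_pos: [0.4579, 0.0635, 0.0699]
eef_rot: [0.693, 0.721, -0.002, -0.001]
contact_force: [0.1, -0.2, 0.5]
opening: 0.458
finger_force: 0.0
```

Request:
{"name": "send_rows", "arguments": {
  "motion": [
    {"x":0,"y":0,"z":0,"rx":0,"ry":0,"rz":0,"jaw":4},
    {"x":0,"y":0,"z":0,"rx":0,"ry":0,"rz":0,"jaw":4},
    {"x":0,"y":0,"z":0,"rx":0,"ry":0,"rz":0,"jaw":4},
    {"x":0,"y":0,"z":0,"rx":0,"ry":0,"rz":0,"jaw":4},
    {"x":0,"y":0,"z":0,"rx":0,"ry":0,"rz":0,"jaw":4}
  ]
}}

```text
clock: 52.55
tool_pos: [0.4597, 0.0636, 0.0734]
eef_rot: [0.694, 0.72, 0.001, 0.0]
contact_force: [0.3, -0.1, -0.6]
opening: 0.456
finger_force: 0.0
```

Run:
```python
from h import *
st(); to([.4585,.068,.017],92)
```

```text
t 52.55 p [0.4597 0.0636 0.0734] yaw 92.1 z [ 0.001  0.001 -1.   ] op 4.02 ff 0.0 F [ 0.3 -0.1 -0.6] q [-0.01  0.84 -0.37  2.17  1.03  0.32 -1.23]
d_cm [ 0.44 -0.11  5.64] rot [ 0.001 -0.001  0.002]
```

Request:
{"name": "send_rows", "arguments": {
  "motion": [
    {"x":0.4,"y":-0.1,"z":2,"rx":0,"ry":0,"rz":0,"jaw":4},
    {"x":0,"y":0,"z":2,"rx":0,"ry":0,"rz":0,"jaw":4},
    {"x":0,"y":0,"z":0.8,"rx":0,"ry":0,"rz":0,"jaw":4},
    {"x":0,"y":0,"z":0,"rx":0,"ry":0,"rz":0,"jaw":4},
    {"x":0,"y":0,"z":0,"rx":0,"ry":0,"rz":0,"jaw":4}
  ]
}}

```text
clock: 53.05
tool_pos: [0.4581, 0.0678, 0.0249]
eef_rot: [0.694, 0.72, 0.0, 0.0]
contact_force: [-0.5, 0.0, 0.2]
opening: 0.456
finger_force: 0.0
```

Run:
```python
from h import *
st(); to([.4585,.068,.017],92)
```

```text
t 53.05 p [0.4581 0.0678 0.0249] yaw 92.2 z [ 0. -0. -1.] op 4.01 ff 0.0 F [-0.5  0.   0.2] q [-0.16  0.93 -0.13  2.18  1.23  0.11 -1.43]
d_cm [0.02 0.04 0.79] rot [0.    0.    0.003]
```

Request:
{"name": "send_rows", "arguments": {
  "grip_force": 10,
  "motion": [
    {"x":0,"y":0,"z":0.4,"rx":0,"ry":0,"rz":0,"jaw":4},
    {"x":0,"y":0,"z":0.4,"rx":0,"ry":0,"rz":0,"jaw":4},
    {"x":0,"y":0,"z":0,"rx":0,"ry":0,"rz":0,"jaw":4},
    {"x":0,"y":0,"z":0,"rx":0,"ry":0,"rz":0,"jaw":4},
    {"x":0,"y":0,"z":0,"rx":0,"ry":0,"rz":0,"jaw":0.8}
  ]
}}

```text
clock: 53.55
tool_pos: [0.4582, 0.0677, 0.0169]
eef_rot: [0.694, 0.72, 0.0, -0.0]
contact_force: [-0.7, -0.0, -0.1]
opening: 0.384
finger_force: 0.0
```

Request:
{"name": "send_rows", "arguments": {
  "motion": [
    {"x":0,"y":0,"z":0,"rx":0,"ry":0,"rz":0,"jaw":0.8},
    {"x":0,"y":0,"z":0,"rx":0,"ry":0,"rz":0,"jaw":0.8},
    {"x":0,"y":0,"z":0,"rx":0,"ry":0,"rz":0,"jaw":0.8},
    {"x":0,"y":0,"z":0,"rx":0,"ry":0,"rz":0,"jaw":0.8},
    {"x":0,"y":0,"z":0,"rx":0,"ry":0,"rz":0,"jaw":0.8}
  ]
}}

```text
clock: 54.05
tool_pos: [0.458, 0.0677, 0.0165]
eef_rot: [0.694, 0.72, -0.0, -0.0]
contact_force: [0.8, -0.6, 1.8]
opening: 0.183
finger_force: 10.0
```

Run:
```python
from h import *
st()
```

```text
t 54.05 p [0.458  0.0677 0.0165] yaw 92.2 z [-0. -0. -1.] op 1.61 ff 10.0 F [ 0.8 -0.6  1.8] q [-0.2   0.94 -0.08  2.18  1.32  0.07 -1.53]
```

Request:
{"name": "send_rows", "arguments": {
  "motion": [
    {"x":0,"y":0,"z":-1,"rx":0,"ry":0,"rz":0,"jaw":0.8},
    {"x":0,"y":0,"z":-4,"rx":0,"ry":0,"rz":0,"jaw":0.8},
    {"x":0,"y":0,"z":-5,"rx":0,"ry":0,"rz":0,"jaw":0.8},
    {"x":0,"y":0,"z":-5,"rx":0,"ry":0,"rz":0,"jaw":0.8},
    {"x":0,"y":0,"z":-5,"rx":0,"ry":0,"rz":0,"jaw":0.8}
  ]
}}

```text
clock: 54.55
tool_pos: [0.457, 0.0674, 0.2182]
eef_rot: [0.693, 0.72, -0.001, -0.001]
contact_force: [1.4, -0.5, 0.2]
opening: 0.181
finger_force: 10.0
```

Request:
{"name": "send_rows", "arguments": {
  "motion": [
    {"x":-3.4,"y":1,"z":0,"rx":0,"ry":0,"rz":0,"jaw":0.8},
    {"x":-3.4,"y":1,"z":0,"rx":0,"ry":0,"rz":0,"jaw":0.8},
    {"x":-3.4,"y":1,"z":0,"rx":0,"ry":0,"rz":0,"jaw":0.8},
    {"x":-3.4,"y":1,"z":0,"rx":0,"ry":0,"rz":0,"jaw":0.8},
    {"x":-3.4,"y":1,"z":0,"rx":0,"ry":0,"rz":0,"jaw":0.8}
  ]
}}

```text
clock: 55.05
tool_pos: [0.5142, -0.1019, 0.2162]
eef_rot: [0.694, 0.72, -0.001, -0.0]
contact_force: [0.8, -0.5, 0.2]
opening: 0.179
finger_force: 10.0
```

Request:
{"name": "send_rows", "arguments": {
  "motion": [
    {"x":-3.4,"y":1,"z":0,"rx":0,"ry":0,"rz":0,"jaw":0.8},
    {"x":-3.4,"y":1,"z":0,"rx":0,"ry":0,"rz":0,"jaw":0.8},
    {"x":-3.4,"y":1,"z":0,"rx":0,"ry":0,"rz":0,"jaw":0.8},
    {"x":-3.4,"y":1,"z":0,"rx":0,"ry":0,"rz":0,"jaw":0.8},
    {"x":-3.4,"y":1,"z":0,"rx":0,"ry":0,"rz":0,"jaw":0.8}
  ]
}}

```text
clock: 55.55
tool_pos: [0.5705, -0.2698, 0.2159]
eef_rot: [0.694, 0.72, -0.001, -0.001]
contact_force: [0.8, -0.4, -0.9]
opening: 0.182
finger_force: 10.0
```

Request:
{"name": "send_rows", "arguments": {
  "motion": [
    {"x":-3.4,"y":1,"z":0,"rx":0,"ry":0,"rz":0,"jaw":0.8},
    {"x":-3.3,"y":1.2,"z":0,"rx":0,"ry":0,"rz":0,"jaw":0.8},
    {"x":0,"y":0,"z":0,"rx":0,"ry":0,"rz":-0.09,"jaw":0.8},
    {"x":0,"y":0,"z":0,"rx":0,"ry":0,"rz":-0.087,"jaw":0.8},
    {"x":0,"y":0,"z":0,"rx":0,"ry":0,"rz":0,"jaw":0.8}
  ]
}}

```text
clock: 56.05
tool_pos: [0.5948, -0.3344, 0.2155]
eef_rot: [0.627, 0.779, -0.0, -0.001]
contact_force: [0.6, -0.8, -0.3]
opening: 0.184
finger_force: 10.0
```

Request:
{"name": "send_rows", "arguments": {
  "motion": [
    {"x":0,"y":0,"z":1,"rx":0,"ry":0,"rz":0,"jaw":0.8},
    {"x":0,"y":0,"z":0,"rx":0,"ry":0,"rz":0,"jaw":0.8},
    {"x":0,"y":0,"z":0,"rx":0,"ry":0,"rz":0,"jaw":0.8},
    {"x":0,"y":0,"z":0,"rx":0,"ry":0,"rz":0,"jaw":0.8},
    {"x":0,"y":0,"z":0,"rx":0,"ry":0,"rz":0,"jaw":0.8}
  ]
}}

```text
clock: 56.55
tool_pos: [0.5955, -0.3343, 0.2067]
eef_rot: [0.627, 0.779, -0.0, 0.0]
contact_force: [0.8, -0.2, -1.3]
opening: 0.187
finger_force: 10.0
```

Run:
```python
from h import *
st(); to([.5964,-.3343,.1],102.3); s=snap('top','top4'); w=snap('wrist','w15')
# predicted positions of tray items in shut tray
c=np.array([.5524,-.3439]); e=np.array([.977,.213]); n=np.array([-.213,.977])
for nm,x,y,z in [('clipL',.045,.046,.095),('clipR',.045,-.046,.095),('lab',-.036,.071,.123)]: print(nm,np.round(proj(w,[*(c+x*e+y*n),z]),0))
im=w['img'].astype(int)
# roll top
comps(w,im.min(2)>205,.123,(150,0,420,240),200)
```

```text
t 56.55 p [ 0.5955 -0.3343  0.2067] yaw 102.3 z [-0. -0. -1.] op 1.65 ff 10.0 F [ 0.8 -0.2 -1.3] q [ 0.82  0.92 -0.81  1.4   0.69  1.12  0.12]
d_cm [-0.02  0.08 10.67] rot [-0.  0.  0.]
clipL [320. 149.]
clipR [320. 252.]
lab [206. 117.]
```

Run:
```python
from h import *
w=load('w15'); im=w['img'].astype(int)
for t in (150,175,190): print(t); comps(w,im.min(2)>t,.123,(150,60,262,180),300)
# clip L: print brightness row across predicted v
for v in (140,146,152): print(v, im[v,280:362:3].min(1))
```

```text
150
px [154  60] [261 179] rect 507.5 -284.9 size 72.1 81.4 ang 12.3 circ 507.4 -284.6 54.1
175
px [164  60] [261 179] rect 507.1 -283.9 size 68.2 82.7 ang 9.4 circ 517.8 -279.9 45.4
190
px [226 147] [261 179] rect 533.2 -308.9 size 26.2 23.6 ang 12.3 circ 533.4 -308.9 17.5
140 [135 143 145 131 117 196 132  39  26  33  37  32  32  32  39  31  33  27
  13 117 114 136 152 139  99  92  97 147]
146 [186 179 178 188 182 170 187  39  30  31  36  37  36  33  35  38  25  25
   9 127 156 148 169 130  96  95 107 147]
152 [194 172 188 195 156 165 193  38  35  36  34  33  34  35  33  32  36  30
  11 127 161 138 149 126  97  94 114 158]
```

Run:
```python
from h import *
w=load('w2'); c=np.array([.5524,-.3439]); e=np.array([.977,.213]); n=np.array([-.213,.977])
im=w['img'].astype(int)
for u in (277,362): print(u,[ (v,im[v,u].min()) for v in range(68,126,3)])
for u,v in [(277,83),(277,113),(362,83),(362,113)]:
    p=ray(w,u,v,.097)[:2]-c; print(u,v,np.round([p@e,p@n],4))
```

```text
277 [(68, np.int64(87)), (71, np.int64(87)), (74, np.int64(84)), (77, np.int64(173)), (80, np.int64(165)), (83, np.int64(112)), (86, np.int64(106)), (89, np.int64(133)), (92, np.int64(177)), (95, np.int64(178)), (98, np.int64(177)), (101, np.int64(179)), (104, np.int64(179)), (107, np.int64(177)), (110, np.int64(107)), (113, np.int64(103)), (116, np.int64(145)), (119, np.int64(191)), (122, np.int64(71)), (125, np.int64(156))]
362 [(68, np.int64(87)), (71, np.int64(89)), (74, np.int64(82)), (77, np.int64(151)), (80, np.int64(114)), (83, np.int64(110)), (86, np.int64(105)), (89, np.int64(172)), (92, np.int64(179)), (95, np.int64(179)), (98, np.int64(178)), (101, np.int64(178)), (104, np.int64(179)), (107, np.int64(113)), (110, np.int64(109)), (113, np.int64(160)), (116, np.int64(155)), (119, np.int64(154)), (122, np.int64(184)), (125, np.int64(182))]
277 83 [0.0585 0.0458]
277 113 [0.0282 0.0471]
362 83 [ 0.0581 -0.0438]
362 113 [ 0.0278 -0.0449]
```

Request:
{"name": "send_rows", "arguments": {
  "motion": [
    {"x":0,"y":0.1,"z":3,"rx":0,"ry":0,"rz":0,"jaw":0.8},
    {"x":0,"y":0,"z":3,"rx":0,"ry":0,"rz":0,"jaw":0.8},
    {"x":0,"y":0,"z":2,"rx":0,"ry":0,"rz":0,"jaw":0.8},
    {"x":0,"y":0,"z":1,"rx":0,"ry":0,"rz":0,"jaw":0.8},
    {"x":0,"y":0,"z":0.5,"rx":0,"ry":0,"rz":0,"jaw":0.8}
  ]
}}

```text
clock: 57.15
tool_pos: [0.5961, -0.3341, 0.1107]
eef_rot: [0.627, 0.779, -0.0, -0.001]
contact_force: [-0.2, -0.8, -1.4]
opening: 0.185
finger_force: 10.0
```

Request:
{"name": "send_rows", "arguments": {
  "motion": [
    {"x":0,"y":0,"z":0.5,"rx":0,"ry":0,"rz":0,"jaw":0.8},
    {"x":0,"y":0,"z":0.4,"rx":0,"ry":0,"rz":0,"jaw":0.8},
    {"x":0,"y":0,"z":0,"rx":0,"ry":0,"rz":0,"jaw":0.8},
    {"x":0,"y":0,"z":0,"rx":0,"ry":0,"rz":0,"jaw":0.8},
    {"x":0,"y":0,"z":0,"rx":0,"ry":0,"rz":0,"jaw":0.8}
  ]
}}

```text
clock: 57.65
tool_pos: [0.5966, -0.3342, 0.103]
eef_rot: [0.627, 0.779, 0.0, 0.0]
contact_force: [0.1, 0.3, -0.2]
opening: 0.181
finger_force: 10.0
```

Run:
```python
from h import *
st(); to([.5964,-.3343,.1],102.3)
```

```text
t 57.65 p [ 0.5966 -0.3342  0.103 ] yaw 102.3 z [ 0. -0. -1.] op 1.59 ff 10.0 F [ 0.1  0.3 -0.2] q [ 0.8   1.04 -0.74  1.46  0.79  0.96  0.05]
d_cm [-0.   -0.03  0.3 ] rot [0. 0. 0.]
```

Request:
{"name": "send_rows", "arguments": {
  "motion": [
    {"x":0,"y":0,"z":0.2,"rx":0,"ry":0,"rz":0,"jaw":0.8},
    {"x":0,"y":0,"z":0.1,"rx":0,"ry":0,"rz":0,"jaw":0.8},
    {"x":0,"y":0,"z":0,"rx":0,"ry":0,"rz":0,"jaw":2.3},
    {"x":0,"y":0,"z":0,"rx":0,"ry":0,"rz":0,"jaw":2.3},
    {"x":0,"y":0,"z":0,"rx":0,"ry":0,"rz":0,"jaw":2.3}
  ]
}}

```text
clock: 58.15
tool_pos: [0.5963, -0.3341, 0.0993]
eef_rot: [0.627, 0.779, -0.0, -0.0]
contact_force: [0.4, -0.5, -0.1]
opening: 0.258
finger_force: 0.0
```

Request:
{"name": "send_rows", "arguments": {
  "motion": [
    {"x":0,"y":0,"z":-1,"rx":0,"ry":0,"rz":0,"jaw":2.3},
    {"x":0,"y":0,"z":-2,"rx":0,"ry":0,"rz":0,"jaw":2.3},
    {"x":0,"y":0,"z":-4,"rx":0,"ry":0,"rz":0,"jaw":2.3},
    {"x":0,"y":0,"z":-4,"rx":0,"ry":0,"rz":0,"jaw":2.3},
    {"x":0,"y":0,"z":-4,"rx":0,"ry":0,"rz":0,"jaw":2.3}
  ]
}}

```text
clock: 58.65
tool_pos: [0.5966, -0.3338, 0.253]
eef_rot: [0.627, 0.779, 0.0, 0.001]
contact_force: [0.3, 0.0, -0.5]
opening: 0.257
finger_force: 0.0
```

Request:
{"name": "send_rows", "arguments": {
  "motion": [
    {"x":-2,"y":-4,"z":0,"rx":0,"ry":0,"rz":0,"jaw":2.3},
    {"x":-2,"y":-4,"z":0,"rx":0,"ry":0,"rz":0,"jaw":2.3},
    {"x":-2,"y":-3,"z":0,"rx":0,"ry":0,"rz":0,"jaw":2.3},
    {"x":0,"y":0,"z":0,"rx":0,"ry":0,"rz":0,"jaw":2.3},
    {"x":0,"y":0,"z":0,"rx":0,"ry":0,"rz":0,"jaw":2.3}
  ]
}}

```text
clock: 59.15
tool_pos: [0.5015, -0.4169, 0.2511]
eef_rot: [0.628, 0.778, 0.0, 0.001]
contact_force: [0.6, 0.7, 0.7]
opening: 0.258
finger_force: 0.0
```

Run:
```python
from h import *
st(); w=snap('wrist','w16'); im=w['img'].astype(int)
c=np.array([.5524,-.3439]); e=np.array([.977,.213]); n=np.array([-.213,.977])
P=lambda x,y,z: np.round(proj(w,[*(c+x*e+y*n),z]),0)
print('lab',P(-.036,.071,.123),'mk',P(.045,0,.1),'mk ends',P(.045,.069,.095),P(.045,-.069,.095))
# cap: dark, and white barrel
def tote(mask,z,roi,amin=100):
    m=np.zeros(mask.shape,np.uint8); a,b,d,f=roi; m[b:f,a:d]=mask[b:f,a:d]*255
    for q in cv2.findContours(m,cv2.RETR_EXTERNAL,cv2.CHAIN_APPROX_NONE)[0]:
        if cv2.contourArea(q)<amin: continue
        W=np.array([ray(w,u,v,z)[:2]-c for u,v in q[:,0].astype(float)]); T=np.c_[W@e,W@n].astype(np.float32)*1000
        print(q[:,0].min(0),q[:,0].max(0),'x',T[:,0].min().round(1),T[:,0].max().round(1),'y',T[:,1].min().round(1),T[:,1].max().round(1), [np.round(k,1) for k in cv2.minAreaRect(T)])
print('dark'); tote(im.max(2)<75,.0915,(300,0,640,240))
for t in (190,205,215): print(t); tote(im.min(2)>t,.123,(100,0,400,240),300); 
for t in (200,215): print('mk',t); tote(im.min(2)>t,.097,(380,0,520,240),150)
```

```text
t 59.15 p [ 0.5015 -0.4169  0.2511] yaw 102.2 z [ 0.001 -0.001 -1.   ] op 2.27 ff 0.0 F [0.6 0.7 0.7] q [ 1.04  0.84 -0.85  1.46  0.66  1.15  0.29]
lab [356.  38.] mk [437. 129.] mk ends [443.  49.] [428. 199.]
dark
[591 193] [623 239] x 214.6 255.3 y -114.1 -63.7 [array([238.1, -84. ]), array([29.8, 59.8]), np.float64(38.5)]
[541  99] [568 138] x 150.3 172.3 y -8.7 27.2 [array([161.4,   9.3]), array([21.9, 35.8]), np.float64(0.6)]
[426  48] [449 113] x 35.8 53.3 y 14.8 70.7 [array([44.6, 42.7]), array([17.4, 55.9]), np.float64(0.1)]
[341  22] [369  50] x -45.3 -20.5 y 69.2 91.6 [array([-31. ,  82.1]), array([18.5, 25.1]), np.float64(66.8)]
[566   0] [604  12] x 149.3 182.1 y 99.1 108.3 [array([165.7, 103.7]), array([ 9.2, 32.8]), np.float64(89.9)]
190
[356 185] [385 214] x -31.6 -4.6 y -75.7 -48.2 [array([-18. , -62.1]), array([26.6, 27.7]), np.float64(1.9)]
[323 165] [396 224] x -61.6 3.2 y -85.5 -30.1 [array([-29.3, -57.8]), array([55.4, 64.9]), np.float64(89.9)]
[323 130] [399 159] x -61.7 5.4 y -24.8 0.1 [array([-28.2, -12.4]), array([24.9, 67.2]), np.float64(89.9)]
[323  92] [399 125] x -61.8 2.6 y 4.2 30.8 [array([-29.6,  17.5]), array([26.6, 64.4]), np.float64(89.9)]
205
215
mk 200
mk 215
```

```bash
python3 -c "
from plant import *
print(finish_job())"
```

```text
the job is handed in; nothing more can be done
None
```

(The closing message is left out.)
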